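# Load the vegetable spit and fill the roasting dish

### The job

Get the roast ready: thread the squash blocks onto the spit one after another, the largest first and each next smaller one after it, then push the wooden end cap fully home on the rod's tip. Lastly tip all the small potatoes from the steel beaker into the glass dish and stand the empty beaker upright in the middle of its cork coaster again. Do not disturb the pepper mill, the mustard jar or the food box.

Things in the scene. Friction and masses are not known exactly. Their poses are not given: they have to be found in the camera images.
- spit_root (a point): Spit: a steel rod 10 mm thick, horizontal, 105 mm above the worktop, fixed to a steel post (34 mm wide, rising 12 mm above the rod's axis) on a foot plate 90 x 120 mm; all firmly fixed. This point is on the rod's axis at the face of the round flange (42 mm across) at the post, where the free length of the rod starts; its x axis runs along the rod to the free tip, z up.
- spit_tip (a point): The free, rounded tip of the rod, 183 mm from spit_root on the rod's axis; same axes as spit_root.
- block64: Squash block, 64 mm wide and 64 mm high (y, z) and 36 mm thick (x), with a square through hole 18 mm wide along x through its centre, 32 mm above its underside; stands on the worktop with the hole level. Loose, about 132 g. Origin: centre of the block, in the middle of the hole; x along the hole, z up. Either way round will do. May be absent.
- block56: Squash block, 56 mm wide and 56 mm high (y, z) and 36 mm thick (x), with a square through hole 18 mm wide along x through its centre, 28 mm above its underside; stands on the worktop with the hole level. Loose, about 101 g. Origin: centre of the block, in the middle of the hole; x along the hole, z up. Either way round will do. May be absent.
- block48: Squash block, 48 mm wide and 48 mm high (y, z) and 36 mm thick (x), with a square through hole 18 mm wide along x through its centre, 24 mm above its underside; stands on the worktop with the hole level. Loose, about 74 g. Origin: centre of the block, in the middle of the hole; x along the hole, z up. Either way round will do. May be absent.
- block40: Squash block, 40 mm wide and 40 mm high (y, z) and 36 mm thick (x), with a square through hole 18 mm wide along x through its centre, 20 mm above its underside; stands on the worktop with the hole level. Loose, about 51 g. Origin: centre of the block, in the middle of the hole; x along the hole, z up. Either way round will do. May be absent.
- cap: Wooden end cap, loose, 40 g: 36 mm wide and high (y, z) and 36 mm long (x), plus a 10 mm boss on its closed +x end; a blind square bore 15 mm wide, 26 mm deep, opens in its -x face, axis 18 mm above the underside. Stands with the bore level. Origin: centre of the underside of the square part (x -18 to +18 mm); z up. Once fitted, its x points as the rod's x does.
- cap_seat (a point): Centre of the bottom of the cap's bore, 18 mm above the cap's underside, 8 mm to +x of its origin; it meets spit_tip when the cap is fully home. Same axes as the cap.
- beaker: Open steel beaker, 78 mm high, 59 mm across at the foot and 70 mm at the rim, wall 3 mm, floor 4 mm; about 150 g. Holds 4 to 6 small potatoes and stands on the coaster. Origin: centre of the underside; z towards its mouth.
- beaker_rim (a point): Centre of the beaker's mouth, 78 mm above its origin.
- coaster: Round cork coaster 104 mm across, 5 mm thick, fixed; origin: centre of the underside.
- dish: Rectangular glass oven dish, 160 mm (x) by 210 mm (y) outside, 50 mm high, walls 6 mm, floor 6 mm, ear handles on the short (y) sides reaching 30 mm further out; fixed. Origin: centre of the underside.
- potato0: Small round potato, 24 mm across, 10 g, in the beaker at first; origin at its centre.
- potato1: Small round potato, 24 mm across, 10 g, in the beaker at first; origin at its centre.
- potato2: Small round potato, 24 mm across, 10 g, in the beaker at first; origin at its centre.
- potato3: Small round potato, 24 mm across, 10 g, in the beaker at first; origin at its centre. May be absent.
- potato4: Small round potato, 24 mm across, 10 g, in the beaker at first; origin at its centre. May be absent.
- potato5: Small round potato, 24 mm across, 10 g, in the beaker at first; origin at its centre. May be absent.
- pepper_mill: Bystander: wooden pepper mill 54 mm across, 135 mm high; origin: centre of the underside.
- mustard_jar: Bystander: squat glass jar of mustard with a black lid, 64 mm across, 70 mm high; origin: centre of the underside.
- lunch_box: Bystander: closed plastic food box 126 x 166 mm, 62 mm high; origin: centre of the underside.

How it is judged:
By the outcome, as a careful person would: the job done as asked, in the order asked, and still so for the second after the job is handed in, with the robot touching nothing.
Of block64, block56, block48, block40 only 3 to 4 are there at a start; the rules pass over those that are not, and their reading is None.
Of potato3, potato4, potato5 only 1 to 3 are there at a start; the rules pass over those that are not, and their reading is None.
At some moment in a run one of block64, block56, block48, block40 may be knocked a few centimetres aside while the robot is not near it.
It also fails if it takes over 210 s, if anything falls off the work surface, if the arm or the gripper's body presses on something with over 40 N, if the wrist force passes 120 N, or if a joint passes its speed limit or range.

### The arm

A 6-joint arm with a two-finger parallel gripper is mounted at the origin on the work surface. World frame = base frame: x ahead of the robot, y to its left, z up, the work surface at z = 0. Lengths are in m, angles in rad, forces in N, time in s.
With the tool pointing down it reaches from about 0.35 to 0.775 m from the base axis. Payload 7.3 kg.
Tool frame: the origin (TCP) lies at the centre of the arm's flange, where the gripper is bolted on; the fingertips stand 178 mm ahead of it and the grasp point (between the pads) lies 159 mm ahead of it; z points along the fingers, y is the line along which they close (so a half turn about z gives the same grasp; the last joint's range is limited). The gripper opens to 92 mm and grips with 3 to 60 N. Pads are 19 mm wide; open, the fingers measure 130 mm over their backs; the gripper's body (75 mm by 190 mm) begins 47 mm behind the grasp point.
Start: joints at [1.043, 0.342, 1.524, -0, 1.275, -0.146], TCP at [0.196, 0.487, 0.405] pointing down, gripper open.
Joint ranges: [-2.53, 2.53], [-0.77, 2.02], [0.04, 2.7], [-1, 4.14], [0.28, 2.66], [-3.11, 3.11]. Speed limits (rad/s): [2.57, 2.57, 3.14, 3.14, 3.14, 3.14].

### API

Orientations are given as [roll, pitch, yaw] about the fixed x, y, z axes, in that order (R = Rz(yaw) Ry(pitch) Rx(roll)).
In Python, from cell import robot gives the robot as it stands.
- The arm moves only by the shell command python3 drive.py 'ROWS' [OPENING] [FORCE]. ROWS is a JSON list of rows, 1 to 8 of them, each an object with the fields x, y, z (the shift in m), ax, ay, az (a rotation vector in rad); a field left out counts as zero; each row shifts and turns the commanded pose from where the row before left it, along the tool's axes as they then stand; what a row does not reach is not made up. A row lasts 1/12 s, in which the tool goes at most 0.0417 m and 0.125 rad, less where a joint would pass 70% of its speed; a pose out of reach is approached as far as the arm can. OPENING is the finger opening in m, set as the command begins (- or left out keeps the last). The fingers move at their own pace and stop on an object; FORCE is the grip in N (left out, the last holds). Time passes only in rows, so rows that do not move let the fingers close. It prints the time, the measured TCP pose, the force, the opening and the grip force at its end. Input that does not fit is refused with a message, and nothing moves.
- robot.observe(): the state, without advancing time (a new reading comes with each control period).
- robot.read_camera(name): name is "scene" or "top" or "wrist"; returns a dict with "image" (480x640x3 uint8, red, green, blue), "fx", "fy", "cx", "cy" (pixels), "k1" (the pictures are not rectified: a ray, as slopes to the right and down, at radius r is drawn at 1 + k1 r^2 times it, then the intrinsics apply), "pose" (4x4, takes a point from camera to world coordinates). Camera axes: x right, y down, z forward; pixel columns grow to the right and rows downward; lengths in m; the calibration is good to about 2 mm. A picture is of the moment at which its call begins. There is no depth.
- robot.hand_in(): hands the job in; it is judged then, once.
The state is a dict: "time": time; "qpos": joint angles; "qvel": joint speeds; "joint_efforts": joint torques, N m; "tool_pos": TCP position; "tool_rot": TCP orientation; "contact_force": force on the tool from outside, world axes, zero at the start; "torque": the same for the moment, N m; "opening": finger opening in m; "grip_force": force on a finger pad.
Only numpy, scipy, OpenCV 4.12 (cv2) and the standard library are available. Lean on these libraries where they do the work, as an engineer would, in place of code of your own. Each camera call takes 0.05 s, during which the arm holds its last target. There are 200 camera calls.

## Working session

There is one attempt and no reset: what is moved stays moved. The work goes in short steps, Python scripts to look and compute and a shell command to move; the robot and the scene stay as the last step left them, time stands still between calls to the robot, and variables do not carry over. Pictures are saved under pics/ and viewed, at most 14 in all, crops included, and the job is handed in when it is done.

```bash
ls; mkdir -p pics
python3 - <<'E'
from cell import robot
import cv2
for n in ("scene","top","wrist"):
    c=robot.read_camera(n); cv2.imwrite(f"pics/{n}0.png",c["image"][:,:,::-1])
    print(n,{k:(v.round(3).tolist() if hasattr(v,'round') and k=='pose' else v) for k,v in c.items() if k!='image'})
print(robot.observe())
E
```

```text
cell.py
drive.py
pics
scene {'fx': 494.93182267290393, 'fy': 494.93182267290393, 'cx': 322.68191791108137, 'cy': 231.36607775425261, 'k1': 0.030445800645118745, 'pose': [[0.703, 0.494, -0.512, 1.121], [0.712, -0.482, 0.511, -0.525], [0.005, -0.723, -0.69, 0.862], [0.0, 0.0, 0.0, 1.0]]}
top {'fx': 458.6800148289698, 'fy': 458.6800148289698, 'cx': 313.66185680014155, 'cy': 233.53434944074385, 'k1': -0.026513788936750573, 'pose': [[0.015, -0.981, 0.192, 0.36], [-1.0, -0.01, 0.03, 0.023], [-0.027, -0.192, -0.981, 1.199], [0.0, 0.0, 0.0, 1.0]]}
wrist {'fx': 338.5719815811619, 'fy': 338.5719815811619, 'cx': 315.3050414297959, 'cy': 235.45481352041196, 'k1': -0.048793233920460415, 'pose': [[0.374, 0.898, 0.231, 0.134], [0.928, -0.362, -0.094, 0.513], [-0.001, 0.25, -0.968, 0.384], [0.0, 0.0, 0.0, 1.0]]}
{'time': 0.15, 'qpos': array([ 1.04299470e+00,  3.42550485e-01,  1.52476589e+00,  1.82037906e-06,
        1.27541021e+00, -1.45978354e-01]), 'qvel': array([ 0.0003694 , -0.00177811, -0.00234306, -0.0013109 ,  0.00113444,
       -0.00030496]), 'joint_efforts': array([ 1.51191864e-03, -4.31467152e+01, -2.44356090e+01,  7.19019002e-02,
        5.37047710e-02, -1.13818680e-04]), 'tool_pos': array([0.19554238, 0.48712328, 0.4042219 ]), 'tool_rot': array([-3.14047104e+00, -1.66664379e-04,  2.75976876e+00]), 'contact_force': array([-0.40229829, -0.13258648,  0.32767778]), 'torque': array([ 0.01128818, -0.04985744, -0.04401927]), 'grip_force': 0.0, 'opening': 0.09189795528064375}
```
View pics/scene0.png

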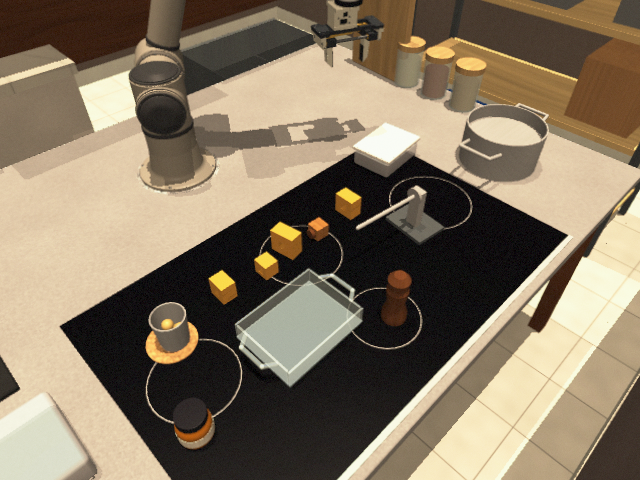

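View pics/top0.png

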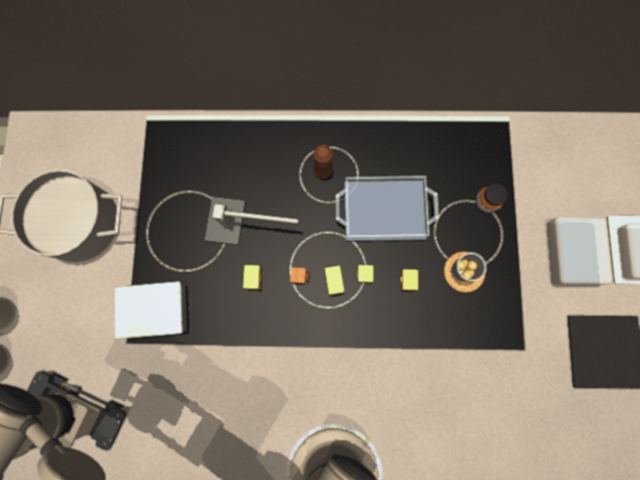

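The four yellow blocks are at scene pixels (348,204), (286,241), (266,266) and (223,287), and the orange cap is at (318,229). The rod runs from the post at (415,200) to its tip at (358,228). Next I'll zoom in and set up the helpers.

Create h.py:
```python
import numpy as np, cv2
from cell import robot
from scipy.spatial.transform import Rotation as R
def K(c): return np.array([[c["fx"],0,c["cx"]],[0,c["fy"],c["cy"]],[0,0,1.]])
def D(c): return np.array([c["k1"],0,0,0,0])
def rays(c,px):
    n=cv2.undistortPoints(np.float64(px).reshape(-1,1,2),K(c),D(c)).reshape(-1,2)
    d=np.c_[n,np.ones(len(n))]@c["pose"][:3,:3].T
    return c["pose"][:3,3],d
def plane(c,px,z):
    o,d=rays(c,px); return o+d*((z-o[2])/d[:,2:])
def proj(c,P):
    T=np.linalg.inv(c["pose"]); r,_=cv2.Rodrigues(T[:3,:3])
    return cv2.projectPoints(np.float64(P).reshape(-1,1,3),r,T[:3,3],K(c),D(c))[0].reshape(-1,2)
def tri(c1,p1,c2,p2):
    A=[];b=[]
    for c,p in((c1,p1),(c2,p2)):
        o,d=rays(c,[p]);d=d[0]/np.linalg.norm(d[0]);M=np.eye(3)-np.outer(d,d);A.append(M);b.append(M@o)
    return np.linalg.lstsq(np.vstack(A),np.hstack(b),rcond=None)[0]
def cam(n,save=None):
    c=robot.read_camera(n)
    if save: cv2.imwrite(f"pics/{save}.png",c["image"][:,:,::-1])
    return c
def hsv(c): return cv2.cvtColor(c["image"],cv2.COLOR_RGB2HSV)
```

Run:
```python
import cv2,numpy as np
a=cv2.imread("pics/scene0.png")[170:320,190:440];b=cv2.imread("pics/top0.png")[190:310,210:430]
a=cv2.resize(a,None,fx=3.2,fy=3.2,interpolation=2)
b=cv2.resize(b,None,fx=3.6,fy=3.6,interpolation=2)
cv2.imwrite("pics/ca.png",a);cv2.imwrite("pics/cb.png",b)
for p in ("top0","scene0"):
    im=cv2.imread(f"pics/{p}.png");h=cv2.cvtColor(im,cv2.COLOR_BGR2HSV)
    m=((h[...,0]>15)&(h[...,0]<40)&(h[...,1]>140)&(h[...,2]>110)).astype(np.uint8)
    n,l,s,c=cv2.connectedComponentsWithStats(m)
    for i in range(1,n):
        if s[i,4]>60: print(p,s[i],c[i].round(1),cv2.minAreaRect(cv2.findContours((l==i).astype(np.uint8),0,1)[0][0]), [tuple(h[y,x]) for y,x in np.argwhere(l==i)[::80]])
```

```text
scene0 [379   0  12  74 296] [383.7  30.3] ((383.4784851074219, 36.387691497802734), (9.318963050842285, 73.38683319091797), 3.1798300743103027) [(np.uint8(17), np.uint8(149), np.uint8(118)), (np.uint8(16), np.uint8(152), np.uint8(116)), (np.uint8(16), np.uint8(150), np.uint8(112)), (np.uint8(16), np.uint8(160), np.uint8(116))]
scene0 [389   0  36  53 656] [405.7  26.6] ((403.872314453125, 26.938108444213867), (54.25284194946289, 31.691816329956055), 77.19573211669922) [(np.uint8(17), np.uint8(147), np.uint8(113)), (np.uint8(17), np.uint8(158), np.uint8(113)), (np.uint8(17), np.uint8(151), np.uint8(113)), (np.uint8(16), np.uint8(151), np.uint8(113)), (np.uint8(16), np.uint8(153), np.uint8(128)), (np.uint8(17), np.uint8(148), np.uint8(114)), (np.uint8(16), np.uint8(152), np.uint8(198)), (np.uint8(16), np.uint8(152), np.uint8(116)), (np.uint8(16), np.uint8(150), np.uint8(133))]
scene0 [ 501    0  139   45 1636] [583.8  16.4] ((574.7926025390625, 6.508075714111328), (144.23828125, 37.729793548583984), 16.20377540588379) [(np.uint8(17), np.uint8(143), np.uint8(141)), (np.uint8(17), np.ui
[... 5443 characters left out ...]
p.uint8(149))]
scene0 [161 319  19  11  97] [167.9 324.1] ((170.0, 324.0), (10.0, 18.0), 90.0) [(np.uint8(17), np.uint8(146), np.uint8(217)), (np.uint8(19), np.uint8(158), np.uint8(233))]
scene0 [146 322  52  42 627] [170.7 347.7] ((172.28794860839844, 344.336669921875), (34.633121490478516, 54.22465133666992), 74.47589111328125) [(np.uint8(16), np.uint8(161), np.uint8(237)), (np.uint8(21), np.uint8(142), np.uint8(250)), (np.uint8(16), np.uint8(162), np.uint8(240)), (np.uint8(22), np.uint8(142), np.uint8(250)), (np.uint8(16), np.uint8(157), np.uint8(245)), (np.uint8(19), np.uint8(147), np.uint8(235)), (np.uint8(18), np.uint8(152), np.uint8(248)), (np.uint8(17), np.uint8(157), np.uint8(248))]
```

View pics/ca.png

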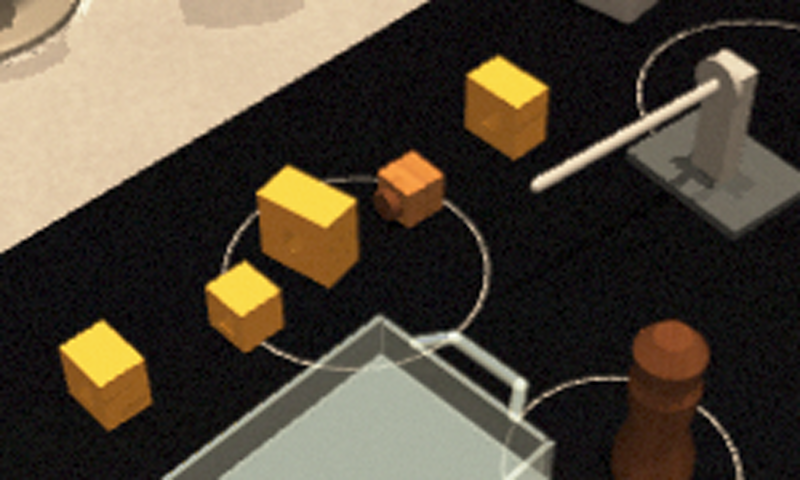

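View pics/cb.png

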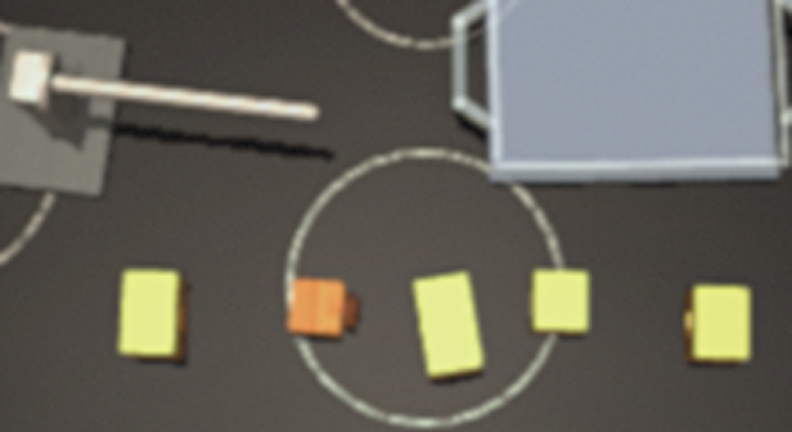

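Top-view crop: the 64 block is at about (335,280), 56 at (252,277), 48 at (410,280), 40 at (365,273). The cap is at (298,276) with its boss toward −y, the same way as the rod. All holes run roughly along the rod.

```bash
cat >> h.py <<'E'
BL={"64":.064,"56":.056,"48":.048,"40":.04}
def blobs(m,amin=40):
    n,l,s,c=cv2.connectedComponentsWithStats(m.astype(np.uint8))
    return [((l==i).astype(np.uint8),c[i],s[i,4]) for i in range(1,n) if s[i,4]>amin]
def topfaces(c,roi=None):
    "yellow top faces in the top camera: pixel centroid, world rectangle at plausible heights"
    h=hsv(c); m=(h[...,0]>22)&(h[...,0]<40)&(h[...,1]>90)&(h[...,2]>170)
    m[:150]=0;m[330:]=0;m[:,:150]=0;m[:,430:]=0
    out=[]
    for b,ct,a in blobs(m):
        k=cv2.findContours(b,0,1)[0][0].reshape(-1,2)
        best=None
        for n,w in BL.items():
            P=plane(c,k,w)[:,:2]; (cx,cy),(s1,s2),an=cv2.minAreaRect((P*1000).astype(np.float32))
            px=.00225*1000
            L,S=max(s1,s2)+px,min(s1,s2)+px
            e=abs(L-w*1000)
            u=plane(c,[ct],w)[0,:2]
            an2=an if s1>s2 else an+90
            if best is None or e<best[0]: best=(e,n,u.round(4),round(L,1),round(S,1),round((an2+90)%180-90,1))
        out.append((ct.round(1),a)+best[1:])
    return out
E
python3 - <<'E'
from h import *
t=cam("top");s=cam("scene")
for o in topfaces(t): print(o)
h=hsv(t); m=(h[...,0]<14)&(h[...,1]>150)&(h[...,2]>150); m[:,430:]=0;m[:240]=0;m[310:]=0
for b,c,a in blobs(m,25):
    k=cv2.findContours(b,0,1)[0][0].reshape(-1,2);P=plane(t,k,.036)[:,:2]
    print("cap",c,a,plane(t,[c],.036),cv2.minAreaRect((P*1000).astype(np.float32)))
# rod: bright in top & scene
g=t["image"].min(2)
m=(g>120);m[:200]=0;m[230:]=0;m[:,:215]=0;m[:,310:]=0
for b,c,a in blobs(m,25):
    ys,xs=np.nonzero(b)
    print("rodtop",a,xs.min(),xs.max(), [(x,ys[xs==x].mean().round(1),(xs==x).sum()) for x in range(xs.min(),xs.max()+1,6)],xs.max(),ys[xs==xs.max()])
g=s["image"].min(2)
m=(g>110);m[:180]=0;m[240:]=0;m[:,:350]=0;m[:,430:]=0
for b,c,a in blobs(m,25):
    ys,xs=np.nonzero(b)
    print("rodsc",a,xs.min(),xs.max(), [(x,ys[xs==x].mean().round(1),(xs==x).sum()) for x in range(xs.min(),xs.max()+1,5)])
# coaster in top
h=hsv(t); m=(h[...,0]>5)&(h[...,0]<22)&(h[...,1]>100)&(h[...,2]>120); m[:,:435]=0;m[:240]=0;m[300:]=0;m[:,495:]=0
ys,xs=np.nonzero(m);k=cv2.convexHull(np.c_[xs,ys].astype(np.int32)).reshape(-1,2)
P=plane(t,k,.005)[:,:2]*1000;print("coaster",cv2.minEnclosingCircle(P.astype(np.float32)),cv2.fitEllipse(P.astype(np.float32)))
b=cv2.resize(t["image"][150:310,320:530,::-1],None,fx=3.6,fy=3.6,interpolation=2);cv2.imwrite("pics/cc.png",b)
E
```

```text
(array([250.8, 276.2]), np.int32(337), '56', array([0.4729, 0.2129]), 57.5, 39.8, 0.7)
(array([365.1, 272.9]), np.int32(243), '40', array([ 0.4864, -0.0739]), 43.0, 37.6, -0.2)
(array([334.1, 279.5]), np.int32(404), '64', array([0.4666, 0.0047]), 67.2, 39.9, 10.2)
(array([409.8, 279.1]), np.int32(294), '48', array([ 0.4714, -0.1846]), 49.8, 42.1, -1.5)
rodtop 419 215 297 [(215, np.float64(210.0), np.int64(15)), (221, np.float64(211.0), np.int64(15)), (227, np.float64(212.5), np.int64(4)), (233, np.float64(213.0), np.int64(5)), (239, np.float64(214.0), np.int64(5)), (245, np.float64(214.5), np.int64(4)), (251, np.float64(215.5), np.int64(4)), (257, np.float64(216.0), np.int64(3)), (263, np.float64(216.5), np.int64(4)), (269, np.float64(217.5), np.int64(4)), (275, np.float64(218.5), np.int64(4)), (281, np.float64(219.0), np.int64(3)), (287, np.float64(219.5), np.int64(4)), (293, np.float64(220.5), np.int64(4))] 297 [220 221 222]
rodsc 79 411 425 [(411, np.float64(188.0), np.int64(1)), (416, np.float64(188.5), np.int64(6)), (421, np.float64(192.5), np.int64(10))]
rodsc 225 356 414 [(356, np.float64(227.5), np.int64(2)), (361, np.float64(225.5), np.int64(4)), (366, np.float64(222.5), np.int64(4)), (371, np.float64(219.5), np.int64(4)), (376, np.float64(216.5), np.int64(4)), (381, np.float64(214.0), np.int64(3)), (386, np.float64(211.5), np.int64(4)), (391, np.float64(208.0), np.int64(5)), (396, np.float64(205.5), np.int64(4)), (401, np.float64(202.5), np.int64(4)), (406, np.float64(199.5), np.int64(4)), (411, np.float64(196.5), np.int64(4))]
coaster ((497.3471374511719, -333.5984191894531), 53.56664276123047) ((496.0160827636719, -331.7650146484375), (100.80142211914062, 107.86016082763672), 125.10403442382812)
```

View pics/cc.png

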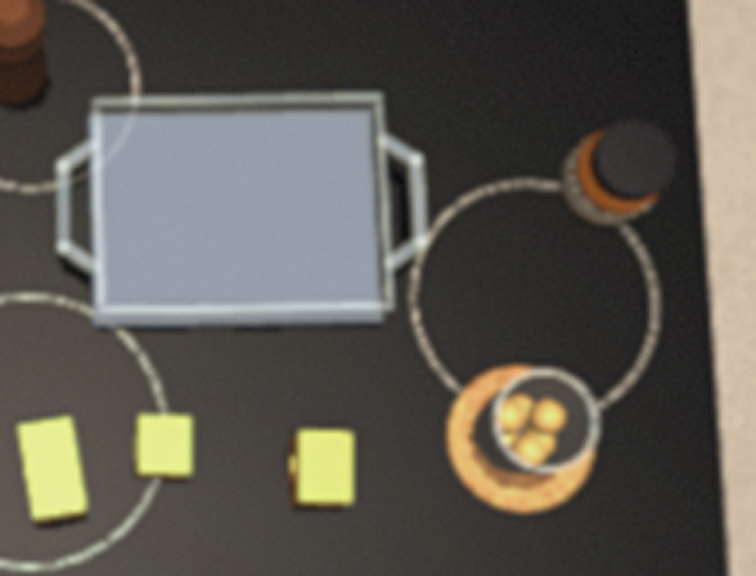

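The dish fills crop pixels (95..385, 95..320). The beaker rim is centred near (547,420), off-centre from the coaster only through parallax, and shows 3 or more potatoes. The mustard jar is at (635,160).

Run:
```python
from h import *
t=cam("top");s=cam("scene")
h=hsv(t); print("cap hsv",h[275,298],h[275,308])
m=(h[...,0]<18)&(h[...,1]>110)&(h[...,2]>150); m[:,420:]=0;m[:250]=0;m[300:]=0;m[:,:280]=0;m[:,320:]=0
for b,c,a in blobs(m,25):
    k=cv2.findContours(b,0,1)[0][0].reshape(-1,2);P=plane(t,k,.036)[:,:2]
    print("cap",c,a,plane(t,[c],.036),cv2.minAreaRect((P*1000).astype(np.float32)))
xs=[227,233,239,245,251,257,263,269,275,281,287,293];ys=[212.5,213,214,214.5,215.5,216,216.5,217.5,218.5,219,219.5,220.5]
f=np.polyfit(xs,ys,1);A=plane(t,[[227,np.polyval(f,227)],[297.7,np.polyval(f,297.7)]],.105);print("rod top",A, np.degrees(np.arctan2(*(A[1]-A[0])[:2])))
xs=np.arange(361,412,5);ys=[225.5,222.5,219.5,216.5,214,211.5,208,205.5,202.5,199.5,196.5]
f=np.polyfit(xs,ys,1);B=plane(s,[[411,np.polyval(f,411)],[355.7,np.polyval(f,355.7)]],.105);print("rod sc",B,np.degrees(np.arctan2(*(B[1]-B[0])[:2])))
print("tip tri",tri(t,[297.7,221],s,[355.7,228.3]))
for n,p,z in(("rim",(471.9,266.7),.083),("jar",(496.5,193.5),.07),("mill",(322.5,154),.135)): print(n,plane(t,[p],z))
q=np.array([[92,95],[382,95],[390,310],[96,310]])/3.6+[320,150];print("dish",plane(t,q,.05))
print("box",plane(t,[[117,288],[181,284],[184,332],[118,335]],.062))
```

```text
cap hsv [ 15 155 229] [ 10 153 115]
cap [297.81018519 274.76388889] 216 [[0.48008704 0.09639545 0.036     ]] ((480.4154357910156, 96.5641098022461), (38.199462890625, 37.54854202270508), 83.55290985107422)
rod top [[0.62475251 0.27040681 0.105     ]
 [0.60465857 0.09516727 0.105     ]] -173.45871722178953
rod sc [[0.62150078 0.27032543 0.105     ]
 [0.60416433 0.09406783 0.105     ]] -174.3825345617301
tip tri [0.60422624 0.09474862 0.10520569]
rim [[ 0.49979864 -0.3295487   0.083     ]]
jar [[ 0.68863422 -0.40534583  0.07      ]]
mill [[0.76647022 0.03611855 0.135     ]]
dish [[ 0.73750303 -0.02374003  0.05      ]
 [ 0.73905924 -0.2332775   0.05      ]
 [ 0.58077152 -0.23376419  0.05      ]
 [ 0.57869081 -0.02683532  0.05      ]]
box [[0.43794214 0.54872844 0.062     ]
 [0.45041723 0.3865361  0.062     ]
 [0.33319298 0.37099237 0.062     ]
 [0.32269807 0.53522479 0.062     ]]
```

```bash
cat >> h.py <<'E'
def want(x,y,z,yawdeg):
    "grasp-point target, tool down: turn about tool z first, then shift in the turned tool axes"
    o=robot.observe(); p=o["tool_pos"]; r=R.from_euler("xyz",o["tool_rot"])
    t=R.from_euler("xyz",[np.pi,0,np.radians(yawdeg)])
    rv=(r.inv()*t).as_rotvec()
    d=t.inv().apply(np.array([x,y,z+.159])-p)
    print("rotvec",rv.round(3),"shift",d.round(4),"q",o["qpos"].round(2),"t",round(o["time"],1))
E
python3 -c "
from h import *
want(.4666,.0047,.10,100.2)"
```

```text
rotvec [-0.     0.     1.011] shift [-0.5229  0.1813  0.1456] q [ 1.04  0.34  1.52  0.    1.28 -0.15] t 0.3
```

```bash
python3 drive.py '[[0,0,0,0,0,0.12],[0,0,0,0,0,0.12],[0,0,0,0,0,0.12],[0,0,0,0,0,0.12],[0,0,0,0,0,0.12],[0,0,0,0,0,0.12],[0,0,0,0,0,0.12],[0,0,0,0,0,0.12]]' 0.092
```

```text
refused: ROWS must be a list of objects with named fields. Nothing was moved.
```

The error is about the shape of the input: a list of objects with named fields. Fixing that and sending the same move.

```bash
python3 drive.py '[{"az":0.12},{"az":0.12},{"az":0.12},{"az":0.12},{"az":0.12},{"az":0.12},{"az":0.12},{"az":0.12}]' 0.092
python3 drive.py '[{"az":0.05},{"x":-0.035,"y":0.012},{"x":-0.035,"y":0.012},{"x":-0.035,"y":0.012},{"x":-0.035,"y":0.012},{"x":-0.035,"y":0.012},{"x":-0.035,"y":0.012},{"x":-0.035,"y":0.012}]'
python3 drive.py '[{"x":-0.035,"y":0.012},{"x":-0.035,"y":0.012},{"x":-0.035,"y":0.012,"z":0.01},{"x":-0.035,"y":0.012,"z":0.02},{"x":-0.035,"y":0.012,"z":0.02},{"x":-0.035,"y":0.012,"z":0.02},{"x":-0.035,"y":0.012,"z":0.02},{"z":0.02}]'
python3 -c "
from h import *
want(.4666,.0047,.10,100.2)
t=cam('top')
for o in topfaces(t): print(o)"
```

```text
time: 1.02
tool_pos: [0.1956, 0.4872, 0.4047]
tool_rot: [-3.142, 0.0, 1.794]
contact_force: [1.1, -0.1, 0.2]
opening: 0.092
grip_force: 0.0
time: 1.68
tool_pos: [0.3222, 0.2595, 0.4049]
tool_rot: [3.141, -0.0, 1.75]
contact_force: [0.7, 0.9, -0.2]
opening: 0.0918
grip_force: 0.0
time: 2.35
tool_pos: [0.4503, 0.0315, 0.295]
tool_rot: [3.138, 0.002, 1.745]
contact_force: [0.0, 0.2, 0.5]
opening: 0.0923
grip_force: 0.0
rotvec [ 0.004  0.003 -0.003] shift [-0.0293  0.0112  0.036 ] q [-0.1   0.34  1.88 -0.    0.92 -0.27] t 2.4
(array([250.8, 276.2]), np.int32(336), '56', array([0.4728, 0.2129]), 57.5, 39.8, 0.7)
(array([367.8, 273.3]), np.int32(150), '40', array([ 0.4854, -0.0807]), 42.9, 24.9, -0.5)
(array([409.8, 279.1]), np.int32(293), '48', array([ 0.4714, -0.1846]), 49.8, 42.1, -1.5)
```

```bash
python3 drive.py '[{"x":-0.01,"y":0.004},{"x":-0.01,"y":0.004},{"x":-0.009,"y":0.003},{"z":0.02},{"z":0.02},{"z":0.02},{}]'
python3 -c "
from h import *
want(.4666,.0047,.032,100.2)
cam('wrist','w1')"
```

```text
time: 2.98
tool_pos: [0.463, 0.0097, 0.234]
tool_rot: [-3.139, -0.001, 1.751]
contact_force: [-1.4, -0.2, -0.1]
opening: 0.0919
grip_force: 0.0
rotvec [-0.003 -0.001  0.002] shift [-0.0056  0.0026  0.043 ] q [-0.14  0.46  1.91  0.    0.78 -0.32] t 3.0
```

View pics/w1.png

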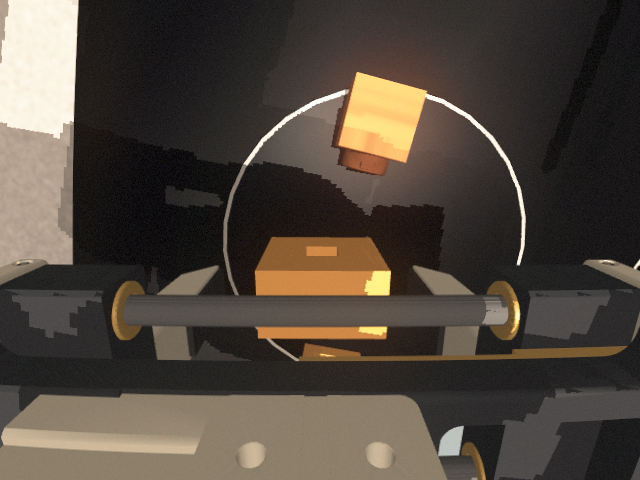

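The wrist view shows the 64 block centred between the fingers at (322,300) with its hole facing the camera side. The cap is beyond it at (385,115) with its boss toward this block. I'll descend and grip.

```bash
python3 drive.py '[{"x":-0.005,"y":0.002,"z":0.013},{"z":0.015},{"z":0.015},{}]'
python3 drive.py '[{},{},{},{},{},{}]' 0.05 25
python3 drive.py '[{},{"z":-0.01},{"z":-0.02},{"z":-0.03},{"z":-0.03},{"z":-0.02},{}]'
python3 -c "
from h import *
want(.5995,.050,.107,84)"
```

```text
time: 3.37
tool_pos: [0.4665, 0.0051, 0.1923]
tool_rot: [-3.141, -0.0, 1.75]
contact_force: [-0.9, 0.1, 0.3]
opening: 0.0918
grip_force: 0.0
time: 3.87
tool_pos: [0.4666, 0.005, 0.1933]
tool_rot: [3.14, 0.0, 1.75]
contact_force: [-0.4, 0.7, 6.7]
opening: 0.0637
grip_force: 25.0
time: 4.45
tool_pos: [0.4673, 0.0049, 0.3064]
tool_rot: [3.134, 0.002, 1.75]
contact_force: [1.7, -0.8, 0.0]
opening: 0.0636
grip_force: 25.0
rotvec [0.008 0.001 0.284] shift [0.0586 0.1268 0.0404] q [-0.15  0.35  1.82  0.    0.96 -0.33] t 4.5
```

```bash
python3 drive.py '[{"az":0.1},{"az":0.1},{"az":0.084},{"x":0.015,"y":0.032},{"x":0.015,"y":0.032},{"x":0.015,"y":0.032,"z":0.01},{"x":0.014,"y":0.031,"z":0.015},{"z":0.015}]'
python3 drive.py '[{},{},{}]'
python3 - <<'E'
from h import *
want(.5995,.05,.107,84)
s=cam("scene");b=cv2.resize(s["image"][150:270,300:460,::-1],None,fx=4,fy=4,interpolation=2);cv2.imwrite("pics/s1.png",b)
E
```

```text
time: 5.12
tool_pos: [0.603, 0.0519, 0.2608]
tool_rot: [3.137, -0.001, 1.467]
contact_force: [-0.8, -0.6, -1.0]
opening: 0.0637
grip_force: 25.0
time: 5.37
tool_pos: [0.5982, 0.0502, 0.2625]
tool_rot: [-3.14, 0.0, 1.466]
contact_force: [0.7, 0.1, 0.1]
opening: 0.064
grip_force: 25.0
rotvec [-0.001  0.    -0.001] shift [-0.      0.0013 -0.0035] q [-0.04  0.62  1.49  0.    1.04  0.06] t 5.4
```

View pics/s1.png

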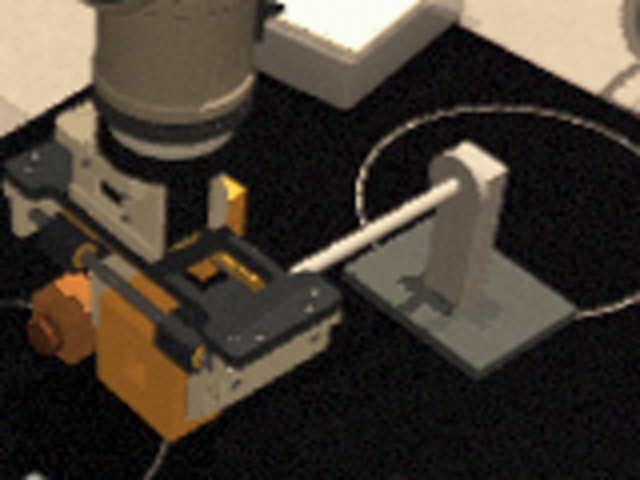

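The block is lined up in front of the rod tip at about (295,268) in the crop. I'll raise it 3.5 mm and thread it.

```bash
python3 drive.py '[{"y":0.001,"z":-0.0035},{},{"x":0.01},{"x":0.01},{"x":0.01},{"x":0.01},{"x":0.01},{}]'
python3 drive.py '[{"x":0.015},{"x":0.015},{"x":0.015},{"x":0.015},{}]'
python3 -c "
from h import *
want(.6235-.02*.105,.2767-.02*.9945,.107,84)"
```

```text
time: 6.08
tool_pos: [0.605, 0.1025, 0.2659]
tool_rot: [3.142, -0.001, 1.468]
contact_force: [0.0, -0.8, -0.4]
opening: 0.0638
grip_force: 25.0
time: 6.5
tool_pos: [0.6113, 0.1632, 0.2659]
tool_rot: [3.141, -0.001, 1.468]
contact_force: [-0.0, -0.5, -1.6]
opening: 0.0636
grip_force: 25.0
rotvec [ 0.    -0.001  0.002] shift [ 0.0942  0.0002 -0.0001] q [0.14 0.66 1.38 0.   1.09 0.24] t 6.5
```

```bash
python3 drive.py '[{"x":0.015},{"x":0.015},{"x":0.015},{"x":0.015},{"x":0.015},{"x":0.01},{}]'
python3 drive.py '[{"x":0.003},{"x":0.003},{}]'
python3 -c "
from h import *
want(.6235-.018*.105,.2767-.018*.9945,.107,84)"
```

```text
time: 7.08
tool_pos: [0.6201, 0.2468, 0.2658]
tool_rot: [3.141, -0.001, 1.468]
contact_force: [-0.8, -0.5, -1.1]
opening: 0.0637
grip_force: 25.0
time: 7.33
tool_pos: [0.6209, 0.2501, 0.266]
tool_rot: [-3.142, -0.0, 1.465]
contact_force: [-0.6, -0.1, -0.7]
opening: 0.064
grip_force: 25.0
rotvec [-0.    -0.    -0.001] shift [ 0.0087 -0.0003 -0.    ] q [0.27 0.73 1.26 0.   1.16 0.37] t 7.3
```

```bash
python3 drive.py '[{"x":0.003},{"x":0.003},{}]'
python3 drive.py '[{"x":0.002},{"x":0.001},{}]'
```

```text
time: 7.58
tool_pos: [0.6216, 0.2563, 0.2661]
tool_rot: [3.141, -0.0, 1.466]
contact_force: [0.3, 0.1, -1.5]
opening: 0.0641
grip_force: 25.0
time: 7.83
tool_pos: [0.6219, 0.259, 0.266]
tool_rot: [3.142, 0.0, 1.466]
contact_force: [0.5, -1.2, 0.1]
opening: 0.064
grip_force: 25.0
```

```bash
python3 drive.py '[{"z":0.0035},{}]'
python3 drive.py '[{},{},{},{}]' 0.088 25
python3 drive.py '[{"z":-0.01},{"z":-0.03},{"z":-0.03},{"z":-0.03},{}]'
python3 -c "
from h import *
want(.4728,.2129,.075,90.7)
t=cam('top')
for o in topfaces(t): print(o)"
```

```text
time: 8.0
tool_pos: [0.6219, 0.2589, 0.2623]
tool_rot: [3.141, -0.0, 1.466]
contact_force: [0.9, -1.2, -0.6]
opening: 0.0639
grip_force: 25.0
time: 8.33
tool_pos: [0.6218, 0.2593, 0.2625]
tool_rot: [3.141, -0.0, 1.466]
contact_force: [0.0, -0.6, -0.1]
opening: 0.0854
grip_force: 0.0
time: 8.75
tool_pos: [0.6225, 0.2595, 0.3709]
tool_rot: [3.13, -0.005, 1.466]
contact_force: [0.8, -0.3, 1.6]
opening: 0.088
grip_force: 0.0
rotvec [ 0.012 -0.004 -0.117] shift [-0.0447 -0.1503  0.1369] q [0.28 0.64 1.11 0.   1.37 0.39] t 8.8
(array([365.2, 272.8]), np.int32(233), '40', array([ 0.4866, -0.0743]), 42.8, 37.6, -0.5)
(array([250.7, 275. ]), np.int32(278), '56', array([0.4758, 0.2133]), 52.5, 37.6, 2.2)
(array([409.9, 279.1]), np.int32(289), '48', array([ 0.4715, -0.1848]), 49.8, 42.1, -1.5)
```

```bash
python3 drive.py '[{"x":-0.01,"y":-0.036,"az":-0.06},{"x":-0.01,"y":-0.036,"az":-0.057},{"x":-0.008,"y":-0.026,"z":0.01},{"x":-0.008,"y":-0.026,"z":0.03},{"x":-0.008,"y":-0.026,"z":0.03},{"z":0.03},{"z":0.02},{}]' 0.092
python3 -c "
from h import *
want(.4728,.2129,.028,90.7)
t=cam('top')
for o in topfaces(t): print(o)"
```

```text
time: 9.47
tool_pos: [0.4689, 0.2191, 0.2388]
tool_rot: [-3.134, 0.002, 1.583]
contact_force: [-0.3, 0.5, -0.1]
opening: 0.0918
grip_force: 0.0
rotvec [-0.008  0.002 -0.   ] shift [-0.0063  0.0038  0.0518] q [0.29 0.53 1.75 0.   0.87 0.28] t 9.5
(array([229.5, 211. ]), np.int32(395), '64', array([0.6385, 0.2736]), 71.2, 41.7, -6.2)
(array([365., 273.]), np.int32(246), '40', array([ 0.4861, -0.0738]), 43.1, 37.6, -0.2)
(array([409.8, 279.1]), np.int32(295), '48', array([ 0.4713, -0.1846]), 50.2, 42.1, -1.5)
```

```bash
python3 drive.py '[{"x":-0.005,"y":0.003,"z":0.012},{"z":0.016},{"z":0.015},{"z":0.008},{}]'
python3 drive.py '[{},{},{},{},{},{}]' 0.04 25
python3 drive.py '[{},{"z":-0.01},{"z":-0.02},{"z":-0.03},{"z":-0.03},{"z":-0.03},{}]'
python3 -c "
from h import *
want(.5995,.05,.107,84)"
```

```text
time: 9.93
tool_pos: [0.474, 0.2147, 0.1911]
tool_rot: [-3.14, 0.0, 1.583]
contact_force: [0.2, -0.5, -0.5]
opening: 0.0915
grip_force: 0.0
time: 10.43
tool_pos: [0.4739, 0.2147, 0.1918]
tool_rot: [3.141, -0.0, 1.583]
contact_force: [-1.9, 0.2, 1.1]
opening: 0.0564
grip_force: 0.9
time: 11.02
tool_pos: [0.4751, 0.2151, 0.3177]
tool_rot: [3.131, -0.003, 1.583]
contact_force: [0.9, -0.4, -0.5]
opening: 0.0561
grip_force: 24.9
rotvec [ 0.01  -0.004  0.117] shift [-0.1512  0.1409  0.0517] q [0.28 0.42 1.66 0.   1.05 0.27] t 11.0
```

```bash
python3 drive.py '[{"x":-0.035,"az":0.06},{"x":-0.035,"y":0.01,"az":0.057},{"x":-0.035,"y":0.02},{"x":-0.035,"y":0.03},{"x":-0.011,"y":0.035},{"y":0.035},{"y":0.01},{}]'
python3 -c "
from h import *
want(.5995,.05,.1098,84)"
```

```text
time: 11.68
tool_pos: [0.6028, 0.0526, 0.3107]
tool_rot: [3.141, -0.0, 1.464]
contact_force: [-0.2, -0.2, -1.8]
opening: 0.0559
grip_force: 24.9
rotvec [ 0.001 -0.    -0.002] shift [-0.0029 -0.003   0.0419] q [-0.04  0.57  1.42  0.    1.15  0.07] t 11.7
```

```bash
python3 drive.py '[{"x":-0.002,"y":-0.002,"z":0.02},{"z":0.021},{},{}]'
python3 - <<'E'
from h import *
want(.5995,.05,.1098,84)
s=cam("scene");b=cv2.resize(s["image"][150:270,300:460,::-1],None,fx=4,fy=4,interpolation=2);cv2.imwrite("pics/s2.png",b)
E
```

```text
time: 12.02
tool_pos: [0.5976, 0.0523, 0.2697]
tool_rot: [-3.138, 0.0, 1.466]
contact_force: [-0.3, -0.5, -1.9]
opening: 0.0557
grip_force: 24.9
rotvec [-0.004  0.     0.   ] shift [-0.0021  0.0021  0.0009] q [-0.04  0.61  1.48  0.    1.06  0.06] t 12.0
```

```bash
python3 drive.py '[{"y":0.002,"z":0.001},{},{"x":0.012},{"x":0.012},{"x":0.012},{"x":0.012},{"x":0.012},{}]'
python3 drive.py '[{"x":0.015},{"x":0.015},{"x":0.015},{"x":0.015},{"x":0.015},{"x":0.015},{}]'
python3 -c "
from h import *
want(.6177,.222,.1098,84)"
```

```text
time: 12.73
tool_pos: [0.607, 0.1144, 0.2695]
tool_rot: [3.141, -0.001, 1.469]
contact_force: [-0.2, 0.6, -1.4]
opening: 0.0562
grip_force: 24.9
time: 13.32
tool_pos: [0.6163, 0.2043, 0.2694]
tool_rot: [3.141, -0.001, 1.468]
contact_force: [-0.9, -0.1, -1.1]
opening: 0.0557
grip_force: 24.9
rotvec [ 0.    -0.001  0.002] shift [ 0.0177 -0.0005  0.0006] q [0.2  0.69 1.32 0.   1.13 0.3 ] t 13.3
```

```bash
python3 drive.py '[{"x":0.005},{"x":0.005},{"x":0.003},{}]'
python3 drive.py '[{"x":0.002},{"x":0.001},{}]'
python3 drive.py '[{"x":0.001},{"x":0.001},{}]'
```

```text
time: 13.65
tool_pos: [0.6178, 0.2141, 0.2695]
tool_rot: [3.142, -0.0, 1.466]
contact_force: [-0.3, -0.2, -2.4]
opening: 0.056
grip_force: 24.9
time: 13.9
tool_pos: [0.6182, 0.2167, 0.2695]
tool_rot: [3.142, -0.0, 1.465]
contact_force: [-0.6, -0.4, -1.7]
opening: 0.056
grip_force: 24.9
time: 14.15
tool_pos: [0.6183, 0.2189, 0.2695]
tool_rot: [3.141, -0.0, 1.466]
contact_force: [0.0, -0.4, -0.6]
opening: 0.0557
grip_force: 24.9
```

```bash
python3 drive.py '[{"x":0.001},{"x":0.001},{"x":0.001},{}]'
python3 drive.py '[{"x":0.001},{"x":0.001},{}]'
```

```text
time: 14.48
tool_pos: [0.6186, 0.222, 0.2695]
tool_rot: [3.142, -0.0, 1.466]
contact_force: [-0.6, -0.2, -1.7]
opening: 0.0562
grip_force: 24.9
time: 14.73
tool_pos: [0.6188, 0.224, 0.2694]
tool_rot: [-3.142, -0.0, 1.466]
contact_force: [-0.5, 0.0, -0.2]
opening: 0.0558
grip_force: 24.9
```

```bash
python3 drive.py '[{"z":0.0035},{}]'
python3 drive.py '[{},{},{},{}]' 0.085 25
python3 drive.py '[{"z":-0.01},{"z":-0.03},{"z":-0.03},{"z":-0.03},{}]'
python3 -c "
from h import *
want(.4713,-.1846,.075,88.5)
t=cam('top')
for o in topfaces(t): print(o)"
```

```text
time: 14.9
tool_pos: [0.6187, 0.2237, 0.2653]
tool_rot: [-3.141, 0.0, 1.466]
contact_force: [-0.6, -1.2, -1.0]
opening: 0.0558
grip_force: 24.9
time: 15.23
tool_pos: [0.6189, 0.2238, 0.2662]
tool_rot: [3.141, -0.0, 1.466]
contact_force: [-1.2, 0.5, 0.3]
opening: 0.0783
grip_force: 0.0
time: 15.65
tool_pos: [0.6196, 0.224, 0.3743]
tool_rot: [3.13, -0.004, 1.466]
contact_force: [0.3, -1.3, 1.2]
opening: 0.0852
grip_force: 0.0
rotvec [ 0.012 -0.004 -0.079] shift [-0.4124 -0.1376  0.1403] q [0.23 0.61 1.17 0.   1.35 0.34] t 15.7
(array([365.3, 272.9]), np.int32(232), '40', array([ 0.4866, -0.0743]), 42.8, 37.6, -0.5)
(array([409.9, 279. ]), np.int32(288), '48', array([ 0.4716, -0.1847]), 47.2, 42.9, 0.6)
```

```bash
python3 drive.py '[{"x":-0.034,"y":-0.0114,"az":-0.04},{"x":-0.034,"y":-0.0114,"az":-0.039},{"x":-0.034,"y":-0.0114},{"x":-0.034,"y":-0.0114},{"x":-0.034,"y":-0.0114},{"x":-0.034,"y":-0.0114},{"x":-0.034,"y":-0.0114},{"x":-0.034,"y":-0.0114}]' 0.092
python3 drive.py '[{"x":-0.034,"y":-0.0114,"z":0.02},{"x":-0.034,"y":-0.0114,"z":0.03},{"x":-0.034,"y":-0.0114,"z":0.03},{"x":-0.034,"y":-0.0114,"z":0.03},{"z":0.02},{},{}]'
python3 -c "
from h import *
want(.4713,-.183,.026,88.5)
cam('wrist','w2')"
```

```text
time: 16.37
tool_pos: [0.5155, -0.0455, 0.3657]
tool_rot: [-3.141, -0.0, 1.545]
contact_force: [0.9, -0.5, -0.3]
opening: 0.0923
grip_force: 0.0
time: 16.95
tool_pos: [0.4712, -0.1679, 0.2452]
tool_rot: [-3.139, -0.002, 1.544]
contact_force: [0.4, -0.2, 0.6]
opening: 0.092
grip_force: 0.0
rotvec [-0.002 -0.002 -0.001] shift [-0.0151  0.0005  0.0602] q [-0.5   0.49  1.8   0.    0.86 -0.47] t 16.9
```

View pics/w2.png

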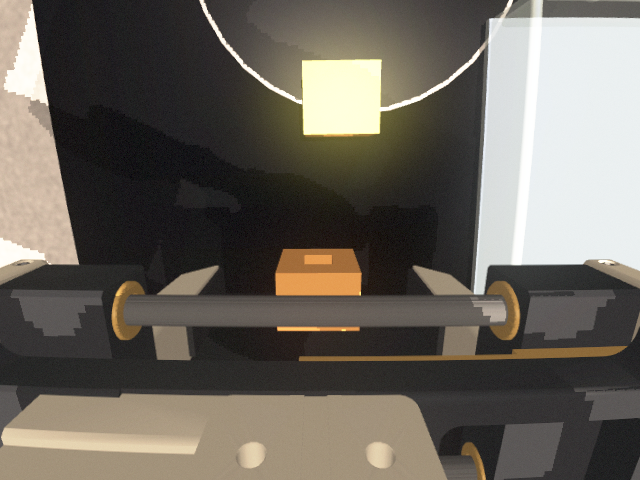

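The 48 block is centred between the fingers at (318,300), and the 40 block is beyond it at (341,97), square on.

```bash
python3 drive.py '[{"x":-0.015},{"z":0.015},{"z":0.017},{"z":0.017},{"z":0.01},{}]'
python3 drive.py '[{},{},{},{},{},{},{},{}]' 0.03 20
python3 drive.py '[{},{"z":-0.01},{"z":-0.02},{"z":-0.03},{"z":-0.03},{"z":-0.03},{}]'
python3 -c "
from h import *
want(.5995,.05,.15,84)"
```

```text
time: 17.5
tool_pos: [0.4714, -0.182, 0.1863]
tool_rot: [-3.141, -0.001, 1.546]
contact_force: [-0.3, 0.8, 0.9]
opening: 0.0918
grip_force: 0.0
time: 18.17
tool_pos: [0.4712, -0.183, 0.1869]
tool_rot: [3.141, 0.0, 1.545]
contact_force: [-0.0, -0.5, 2.6]
opening: 0.0481
grip_force: 20.0
time: 18.75
tool_pos: [0.4723, -0.1835, 0.3128]
tool_rot: [3.132, 0.005, 1.545]
contact_force: [1.2, 1.3, 0.9]
opening: 0.0477
grip_force: 20.0
rotvec [0.009 0.004 0.079] shift [0.2455 0.1021 0.0038] q [-0.52  0.4   1.71  0.    1.02 -0.5 ] t 18.8
```

```bash
python3 drive.py '[{"x":0.03,"y":0.0125,"az":0.04},{"x":0.03,"y":0.0125,"az":0.039},{"x":0.031,"y":0.013},{"x":0.031,"y":0.013},{"x":0.031,"y":0.013},{"x":0.031,"y":0.013},{"x":0.031,"y":0.013},{"x":0.03,"y":0.012}]'
python3 drive.py '[{},{},{}]'
python3 -c "
from h import *
want(.5995,.05,.109,84)"
```

```text
time: 19.42
tool_pos: [0.5952, 0.0535, 0.3066]
tool_rot: [-3.141, -0.0, 1.466]
contact_force: [0.9, 0.1, -0.2]
opening: 0.0478
grip_force: 20.0
time: 19.67
tool_pos: [0.5944, 0.0516, 0.3063]
tool_rot: [-3.14, 0.0, 1.466]
contact_force: [-0.8, -0.7, -2.0]
opening: 0.0481
grip_force: 20.0
rotvec [-0.001  0.     0.   ] shift [-0.001   0.0052  0.0383] q [-0.04  0.56  1.45 -0.    1.13  0.06] t 19.7
```

```bash
python3 drive.py '[{"y":0.005,"z":0.01},{"z":0.018},{"z":0.01},{},{}]'
python3 -c "
from h import *
want(.5995,.05,.109,84)"
python3 drive.py '[{"x":0.012},{"x":0.012},{"x":0.012},{"x":0.012},{"x":0.012},{}]'
python3 -c "
from h import *
want(.6149,.188,.109,84)"
```

```text
time: 20.08
tool_pos: [0.5996, 0.0504, 0.268]
tool_rot: [-3.14, 0.0, 1.465]
contact_force: [-0.5, 0.0, -0.5]
opening: 0.0479
grip_force: 20.0
rotvec [-0.002  0.    -0.001] shift [-0.0004 -0.0001 -0.    ] q [-0.04  0.61  1.48  0.    1.05  0.06] t 20.1
time: 20.58
tool_pos: [0.6061, 0.114, 0.269]
tool_rot: [3.141, -0.001, 1.469]
contact_force: [-0.7, 0.6, -1.1]
opening: 0.0479
grip_force: 20.0
rotvec [ 0.001 -0.001  0.003] shift [0.0746 0.001  0.001 ] q [0.06 0.63 1.43 0.   1.07 0.16] t 20.6
```

```bash
python3 drive.py '[{"x":0.012},{"x":0.012},{"x":0.012},{"x":0.012},{"x":0.012},{"x":0.007},{}]'
python3 drive.py '[{"x":0.002},{"x":0.002},{"x":0.001},{}]'
python3 drive.py '[{"x":0.001},{"x":0.001},{"x":0.001},{}]'
python3 -c "
from h import *
want(.6149,.188,.109,84)"
```

```text
time: 21.17
tool_pos: [0.6131, 0.1794, 0.2686]
tool_rot: [3.141, -0.0, 1.468]
contact_force: [0.1, -0.1, -1.2]
opening: 0.0479
grip_force: 20.0
time: 21.5
tool_pos: [0.6137, 0.1822, 0.2688]
tool_rot: [3.142, -0.0, 1.465]
contact_force: [-0.3, 0.8, -0.0]
opening: 0.0476
grip_force: 20.0
time: 21.83
tool_pos: [0.614, 0.1855, 0.2688]
tool_rot: [3.141, -0.0, 1.466]
contact_force: [-0.2, -0.9, -1.3]
opening: 0.0482
grip_force: 20.0
rotvec [ 0. -0. -0.] shift [0.0026 0.0006 0.0008] q [0.17 0.68 1.35 0.   1.11 0.28] t 21.8
```

```bash
python3 drive.py '[{"x":0.001},{"x":0.001},{"x":0.001},{"x":0.001},{},{"z":0.0035},{}]'
python3 drive.py '[{},{},{},{}]' 0.08 20
python3 drive.py '[{"z":-0.01},{"z":-0.03},{"z":-0.03},{"z":-0.03},{}]'
python3 - <<'E'
from h import *
want(.4861,-.0738,.075,89.8)
t=cam('top')
for o in topfaces(t): print(o)
s=cam('scene');b=cv2.resize(s["image"][150:320,260:460,::-1],None,fx=3.5,fy=3.5,interpolation=2);cv2.imwrite("pics/s3.png",b)
E
```

```text
time: 22.42
tool_pos: [0.6146, 0.1889, 0.2652]
tool_rot: [3.141, 0.001, 1.465]
contact_force: [1.0, -5.8, 0.1]
opening: 0.0479
grip_force: 20.0
time: 22.75
tool_pos: [0.6143, 0.1898, 0.2653]
tool_rot: [3.142, -0.001, 1.466]
contact_force: [-0.2, 0.3, -0.2]
opening: 0.0701
grip_force: 0.0
time: 23.17
tool_pos: [0.6152, 0.1898, 0.3733]
tool_rot: [3.13, -0.004, 1.466]
contact_force: [2.7, 0.0, 1.0]
opening: 0.0797
grip_force: 0.0
rotvec [ 0.012 -0.003 -0.101] shift [-0.2641 -0.1282  0.1393] q [0.18 0.58 1.22 0.   1.33 0.28] t 23.2
(array([223.4, 217. ]), np.int32(58), '40', array([0.6281, 0.2939]), 34.9, 14.4, -6.3)
(array([365.3, 272.9]), np.int32(231), '40', array([ 0.4865, -0.0743]), 42.8, 37.6, -0.5)
```

View pics/s3.png

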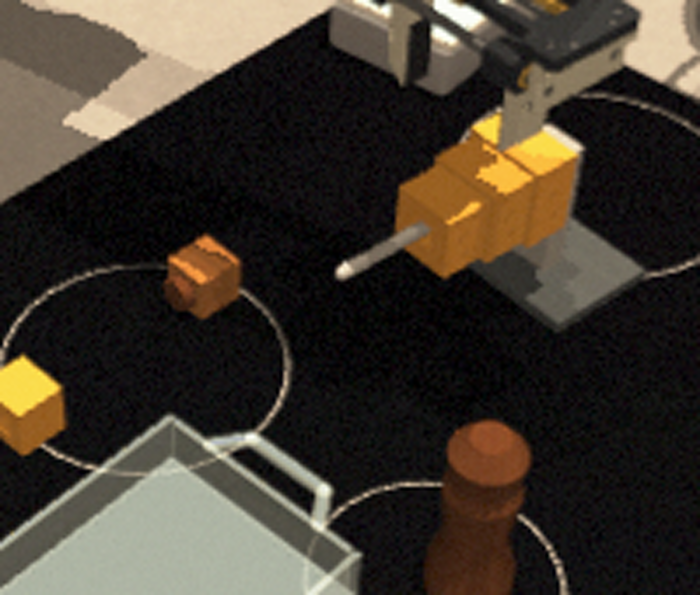

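Three blocks sit tight on the rod, at about (400–580, 120–270) in the crop, with its tip free at (345,270). Next is the 40 block.

```bash
python3 drive.py '[{"x":-0.033,"y":-0.016,"az":-0.05},{"x":-0.033,"y":-0.016,"az":-0.051},{"x":-0.033,"y":-0.016},{"x":-0.033,"y":-0.016,"z":0.005},{"x":-0.033,"y":-0.016,"z":0.02},{"x":-0.033,"y":-0.016,"z":0.03},{"x":-0.033,"y":-0.016,"z":0.03},{"x":-0.033,"y":-0.016,"z":0.03}]' 0.092
python3 drive.py '[{"z":0.02},{},{}]'
python3 -c "
from h import *
want(.4861,-.0738,.024,89.8)"
```

```text
time: 23.93
tool_pos: [0.4847, -0.0603, 0.2596]
tool_rot: [-3.14, -0.0, 1.567]
contact_force: [0.8, -0.2, -0.6]
opening: 0.0917
grip_force: 0.0
time: 24.18
tool_pos: [0.4859, -0.0594, 0.2401]
tool_rot: [-3.138, -0.001, 1.566]
contact_force: [0.2, 0.0, -0.2]
opening: 0.0919
grip_force: 0.0
rotvec [-0.003 -0.001 -0.001] shift [-0.0144  0.0002  0.0571] q [-0.28  0.48  1.83  0.    0.83 -0.27] t 24.2
```

```bash
python3 drive.py '[{"x":-0.014},{"z":0.015},{"z":0.016},{"z":0.016},{"z":0.009},{}]'
python3 drive.py '[{},{},{},{},{},{},{},{}]' 0.025 20
python3 drive.py '[{},{"z":-0.01},{"z":-0.02},{"z":-0.03},{"z":-0.03},{"z":-0.03},{}]'
python3 -c "
from h import *
want(.5995,.05,.15,84)"
```

```text
time: 24.68
tool_pos: [0.4864, -0.0725, 0.1845]
tool_rot: [-3.14, -0.001, 1.568]
contact_force: [-0.5, 0.5, -0.7]
opening: 0.0917
grip_force: 0.0
time: 25.35
tool_pos: [0.4863, -0.0734, 0.1852]
tool_rot: [3.141, -0.0, 1.567]
contact_force: [0.7, 0.3, 0.1]
opening: 0.043
grip_force: 0.0
time: 25.93
tool_pos: [0.4875, -0.0737, 0.3112]
tool_rot: [3.132, 0.003, 1.567]
contact_force: [1.0, -0.1, -0.3]
opening: 0.0394
grip_force: 20.0
rotvec [0.01  0.002 0.101] shift [0.1347 0.0984 0.0022] q [-0.31  0.38  1.75  0.    1.   -0.3 ] t 25.9
```

```bash
python3 drive.py '[{"x":0.019,"y":0.014,"az":0.05},{"x":0.019,"y":0.014,"az":0.051},{"x":0.02,"y":0.015},{"x":0.02,"y":0.015},{"x":0.02,"y":0.015},{"x":0.02,"y":0.015},{"x":0.017,"y":0.012},{}]'
python3 drive.py '[{},{}]'
python3 - <<'E'
from h import *
want(.5995,.05,.111,84)
E
```

```text
time: 26.6
tool_pos: [0.5986, 0.0553, 0.3049]
tool_rot: [3.14, -0.001, 1.468]
contact_force: [-1.4, -0.6, -0.5]
opening: 0.0399
grip_force: 20.0
time: 26.77
tool_pos: [0.5966, 0.0525, 0.3048]
tool_rot: [-3.14, 0.0, 1.466]
contact_force: [-0.5, -0.3, -0.2]
opening: 0.0401
grip_force: 20.0
rotvec [-0.001  0.    -0.   ] shift [-0.0022  0.0032  0.0348] q [-0.04  0.57  1.45 -0.    1.13  0.06] t 26.8
```

```bash
python3 drive.py '[{"y":0.003,"z":0.01},{"z":0.015},{"z":0.01},{},{}]'
python3 drive.py '[{"x":0.008},{"x":0.008},{"x":0.008},{"x":0.008},{"x":0.008},{"x":0.008},{}]'
python3 -c "
from h import *
want(.6111,.154,.111,84)"
```

```text
time: 27.18
tool_pos: [0.5998, 0.0519, 0.2694]
tool_rot: [-3.14, 0.0, 1.465]
contact_force: [-0.5, 1.2, -0.5]
opening: 0.0397
grip_force: 20.0
time: 27.77
tool_pos: [0.6051, 0.1021, 0.2703]
tool_rot: [3.141, -0.001, 1.468]
contact_force: [-0.2, -0.7, -1.2]
opening: 0.04
grip_force: 20.0
rotvec [ 0.    -0.001  0.001] shift [0.0523 0.0005 0.0003] q [0.04 0.63 1.44 0.   1.07 0.15] t 27.8
```

```bash
python3 drive.py '[{"x":0.01},{"x":0.01},{"x":0.01},{"x":0.01},{"x":0.006},{}]'
python3 drive.py '[{"x":0.002},{"x":0.002},{"x":0.001},{"x":0.001},{}]'
python3 drive.py '[{"x":0.001},{"x":0.001},{}]'
python3 -c "
from h import *
want(.6111,.154,.111,84)"
```

```text
time: 28.27
tool_pos: [0.6099, 0.1475, 0.2701]
tool_rot: [3.141, -0.0, 1.467]
contact_force: [-0.4, 0.2, -1.1]
opening: 0.0399
grip_force: 20.0
time: 28.68
tool_pos: [0.6106, 0.1517, 0.2702]
tool_rot: [3.141, -0.0, 1.466]
contact_force: [0.3, 0.2, -1.1]
opening: 0.0397
grip_force: 20.0
time: 28.93
tool_pos: [0.6108, 0.1527, 0.2702]
tool_rot: [-3.141, 0.002, 1.466]
contact_force: [-1.0, -6.2, 0.7]
opening: 0.0401
grip_force: 20.0
rotvec [-0.     0.002 -0.001] shift [0.0013 0.0002 0.0002] q [ 0.12  0.65  1.39 -0.    1.1   0.23] t 28.9
```

```bash
python3 drive.py '[{"z":0.0035},{}]'
python3 drive.py '[{},{},{},{}]' 0.075 20
python3 drive.py '[{"z":-0.01},{"z":-0.03},{"z":-0.03},{"z":-0.03},{}]'
python3 - <<'E'
from h import *
t=cam('top');h=hsv(t)
m=(h[...,0]<18)&(h[...,1]>110)&(h[...,2]>150); m[:,420:]=0;m[:250]=0;m[300:]=0;m[:,:280]=0;m[:,320:]=0
for b,c,a in blobs(m,25):
    k=cv2.findContours(b,0,1)[0][0].reshape(-1,2);P=plane(t,k,.036)[:,:2]
    print("cap",c,a,plane(t,[c],.036),cv2.minAreaRect((P*1000).astype(np.float32)))
want(.4804,.0965,.075,83.6)
E
```

```text
time: 29.1
tool_pos: [0.611, 0.1526, 0.2668]
tool_rot: [3.141, 0.002, 1.465]
contact_force: [-0.3, -5.7, 1.4]
opening: 0.04
grip_force: 20.0
time: 29.43
tool_pos: [0.6108, 0.154, 0.2668]
tool_rot: [3.141, -0.0, 1.466]
contact_force: [0.2, 0.7, -0.4]
opening: 0.0617
grip_force: 0.0
time: 29.85
tool_pos: [0.6117, 0.1542, 0.3746]
tool_rot: [3.13, -0.003, 1.466]
contact_force: [-0.0, 0.1, 0.6]
opening: 0.0747
grip_force: 0.0
cap [297.46859903 274.69082126] 207 [[0.48026213 0.09726899 0.036     ]] ((480.61871337890625, 97.46210479736328), (36.73366165161133, 36.404842376708984), 85.3785629272461)
rotvec [ 0.008 -0.002  0.007] shift [-0.0718 -0.1236  0.1374] q [0.13 0.56 1.26 0.   1.31 0.23] t 29.9
```

```bash
python3 drive.py '[{"x":-0.01,"y":-0.03},{"x":-0.015,"y":-0.03},{"x":-0.015,"y":-0.03,"z":0.01},{"x":-0.015,"y":-0.03,"z":0.03},{"x":-0.015,"y":-0.003,"z":0.035},{"z":0.035},{"z":0.02},{}]' 0.092
python3 drive.py '[{}]'
python3 -c "
from h import *
want(.4804,.0965,.022,84)
cam('wrist','w3')"
```

```text
time: 30.57
tool_pos: [0.4815, 0.0977, 0.2349]
tool_rot: [-3.133, 0.001, 1.465]
contact_force: [-0.7, -0.2, 0.2]
opening: 0.0917
grip_force: 0.0
time: 30.65
tool_pos: [0.4832, 0.098, 0.2382]
tool_rot: [-3.139, 0.0, 1.466]
contact_force: [0.5, 0.4, 0.1]
opening: 0.0915
grip_force: 0.0
rotvec [-0.003  0.    -0.   ] shift [-0.0018 -0.0026  0.0572] q [0.04 0.49 1.82 0.   0.83 0.15] t 30.6
```

View pics/w3.png

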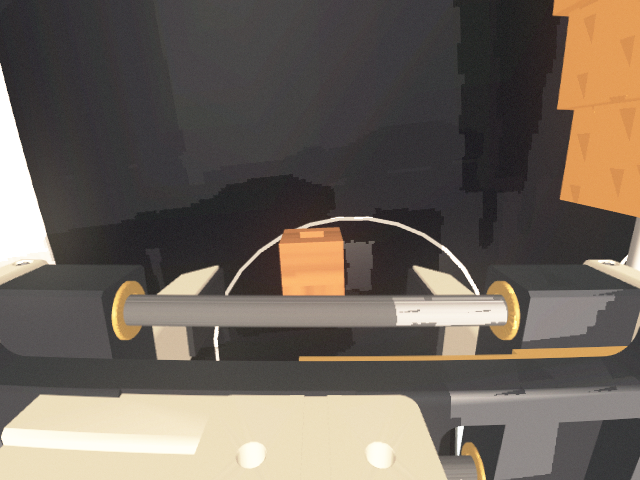

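The cap is centred at (312,265), square to the fingers, with its bore facing the post side. I'll descend and grip.

```bash
python3 drive.py '[{"x":-0.002,"y":-0.002},{"z":0.015},{"z":0.016},{"z":0.016},{"z":0.01},{},{}]'
python3 drive.py '[{},{},{},{},{},{},{},{}]' 0.02 20
python3 drive.py '[{},{},{"z":-0.01},{"z":-0.02},{"z":-0.03},{"z":-0.03},{"z":-0.03},{}]'
python3 -c "
from h import *
want(.5985,.04,.15,84)"
```

```text
time: 31.28
tool_pos: [0.4815, 0.0963, 0.1825]
tool_rot: [3.141, -0.0, 1.466]
contact_force: [-0.5, -0.6, 0.0]
opening: 0.0918
grip_force: 0.0
time: 31.95
tool_pos: [0.4813, 0.0962, 0.1819]
tool_rot: [-3.142, -0.0, 1.466]
contact_force: [-0.2, 0.7, 0.4]
opening: 0.0431
grip_force: 0.0
time: 32.62
tool_pos: [0.4826, 0.0964, 0.3079]
tool_rot: [3.131, -0.002, 1.466]
contact_force: [1.3, -0.3, 0.3]
opening: 0.0362
grip_force: 20.0
rotvec [ 0.01  -0.002 -0.   ] shift [-0.0439  0.1212 -0.0011] q [0.04 0.39 1.76 0.   0.99 0.15] t 32.6
```

```bash
python3 drive.py '[{"x":-0.022},{"x":-0.022,"y":0.025},{"y":0.032},{"y":0.032},{"y":0.03},{},{},{}]'
python3 -c "
from h import *
want(.5985,.04,.110,84)"
```

```text
time: 33.28
tool_pos: [0.5942, 0.0401, 0.3013]
tool_rot: [-3.139, -0.0, 1.466]
contact_force: [0.8, 0.3, -1.2]
opening: 0.0364
grip_force: 20.0
rotvec [-0.002 -0.    -0.   ] shift [0.0004 0.0043 0.0323] q [-0.06  0.56  1.46  0.    1.12  0.04] t 33.3
```

```bash
python3 drive.py '[{"y":0.004,"z":0.01},{"z":0.015},{"z":0.007},{},{},{}]'
python3 - <<'E'
from h import *
want(.5985,.04,.110,84)
s=cam("scene");b=cv2.resize(s["image"][180:270,300:420,::-1],None,fx=6,fy=6,interpolation=2);cv2.imwrite("pics/s4.png",b)
E
```

```text
time: 33.78
tool_pos: [0.599, 0.0396, 0.2704]
tool_rot: [3.141, -0.0, 1.466]
contact_force: [-0.4, -0.1, -1.1]
opening: 0.036
grip_force: 20.0
rotvec [ 0.001 -0.    -0.   ] shift [ 0.0003 -0.0005  0.0014] q [-0.06  0.61  1.48  0.    1.05  0.04] t 33.8
```

View pics/s4.png

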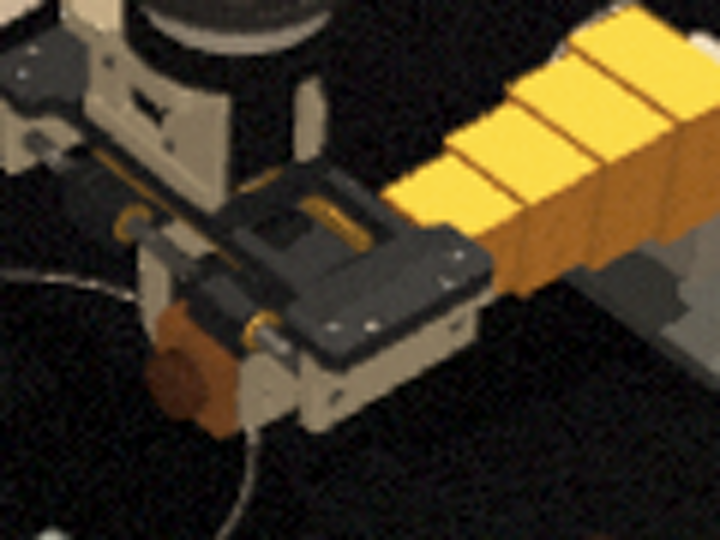

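All four blocks are stepped by size on the rod, and the cap is held boss outward at about (190,370) in the crop.

```bash
python3 drive.py '[{"z":0.001},{"x":0.007},{"x":0.007},{"x":0.007},{"x":0.007},{"x":0.005},{}]'
python3 drive.py '[{"x":0.003},{"x":0.003},{"x":0.003},{"x":0.003},{}]'
python3 -c "
from h import *
want(.6035,.103,.110,84)"
```

```text
time: 34.42
tool_pos: [0.6025, 0.0738, 0.2689]
tool_rot: [3.141, -0.0, 1.467]
contact_force: [-0.0, -0.8, -0.8]
opening: 0.0363
grip_force: 20.0
time: 34.83
tool_pos: [0.6037, 0.0848, 0.2689]
tool_rot: [3.142, -0.0, 1.466]
contact_force: [-0.2, -0.6, 0.1]
opening: 0.0362
grip_force: 20.0
rotvec [ 0. -0. -0.] shift [ 0.0181 -0.0021 -0.0001] q [0.01 0.62 1.45 0.   1.06 0.12] t 34.8
```

```bash
python3 drive.py '[{"x":0.004},{"x":0.004},{"x":0.003},{"x":0.002},{}]'
python3 drive.py '[{"x":0.001},{"x":0.001},{}]'
python3 drive.py '[{"x":0.001},{"x":0.001},{}]'
```

```text
time: 35.25
tool_pos: [0.6051, 0.0977, 0.2689]
tool_rot: [3.142, -0.0, 1.466]
contact_force: [0.1, 0.1, -1.1]
opening: 0.0363
grip_force: 20.0
time: 35.5
tool_pos: [0.6053, 0.0993, 0.2689]
tool_rot: [3.142, -0.0, 1.466]
contact_force: [-0.5, 0.9, -0.2]
opening: 0.0363
grip_force: 20.0
time: 35.75
tool_pos: [0.6055, 0.1013, 0.2689]
tool_rot: [3.142, -0.0, 1.466]
contact_force: [-0.7, -0.2, -0.2]
opening: 0.036
grip_force: 20.0
```

```bash
python3 drive.py '[{"x":0.001},{"x":0.001},{}]'
python3 drive.py '[{"x":0.001},{"x":0.001},{}]'
```

```text
time: 36.0
tool_pos: [0.6057, 0.1024, 0.2688]
tool_rot: [-3.141, 0.002, 1.466]
contact_force: [0.1, -4.8, 0.7]
opening: 0.0358
grip_force: 20.0
time: 36.25
tool_pos: [0.6058, 0.1032, 0.2688]
tool_rot: [-3.141, 0.005, 1.466]
contact_force: [-2.3, -11.5, 1.0]
opening: 0.0363
grip_force: 20.0
```

```bash
python3 drive.py '[{"z":0.001},{"z":0.0012},{}]'
python3 drive.py '[{},{},{},{}]' 0.07 20
python3 drive.py '[{"z":-0.005},{"z":-0.01},{"z":-0.03},{"z":-0.03},{"z":-0.03},{},{}]'
python3 - <<'E'
from h import *
print(robot.observe()["tool_pos"])
t=cam("top");s=cam("scene")
b=cv2.resize(s["image"][160:270,300:460,::-1],None,fx=4,fy=4,interpolation=2)
u=cv2.resize(t["image"][190:240,200:320,::-1],None,fx=640/120,fy=640/120,interpolation=2)
cv2.imwrite("pics/s5.png",cv2.resize(np.vstack([b,u]),None,fx=.84,fy=.84,interpolation=cv2.INTER_AREA))
E
```

```text
time: 36.5
tool_pos: [0.606, 0.1031, 0.2674]
tool_rot: [3.141, 0.004, 1.465]
contact_force: [-1.0, -11.0, 3.2]
opening: 0.0362
grip_force: 20.0
time: 36.83
tool_pos: [0.6059, 0.1055, 0.2666]
tool_rot: [-3.142, -0.0, 1.466]
contact_force: [0.1, 0.4, -0.0]
opening: 0.0581
grip_force: 0.0
time: 37.42
tool_pos: [0.606, 0.1054, 0.3748]
tool_rot: [3.136, -0.001, 1.466]
contact_force: [-0.6, -0.4, -0.6]
opening: 0.07
grip_force: 0.0
[0.60601924 0.1053775  0.37476951]
```

View pics/s5.png

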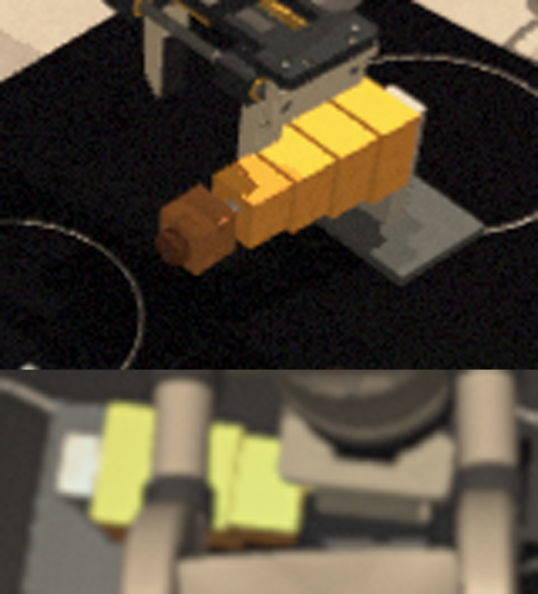

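The cap is on the tip at about (195,235) in the crop. Next I'll measure the beaker rim more precisely, then approach it.

Run:
```python
from h import *
t=cam("top");s=cam("scene")
def rim(c,roi,thr,z):
    x0,y0,x1,y1=roi
    g=cv2.resize(cv2.cvtColor(c["image"],cv2.COLOR_RGB2GRAY)[y0:y1,x0:x1],None,fx=4,fy=4,interpolation=2)
    return g
g=rim(t,(440,240,500,300),0,0)
ci=cv2.HoughCircles(cv2.GaussianBlur(g,(5,5),0),cv2.HOUGH_GRADIENT,1,20,param1=120,param2=20,minRadius=45,maxRadius=100)[0][:4]
for a in ci:
    p=(a[:2]+.5)/4-.5+[440,240]; print(p,a[2]/4,plane(t,[p],.083)[0],plane(t,[p],.005)[0])
# scene: top rim extent from gray steel (low saturation) vs dark
h=hsv(s)[290:370,130:210]; m=(h[...,1]<70)&(h[...,2]>70)
for b,c,a in blobs(m,60):
    k=cv2.findContours(b,0,1)[0][0].reshape(-1,2)+[130,290]
    print("sc",c+[130,290],a,k.min(0),k.max(0))
want(.4995,-.3305,.14,56.5)
```

```text
[463.5  270.75] 19.625 [ 0.48970071 -0.30874337  0.083     ] [ 0.49878581 -0.33191002  0.005     ]
[470.25 267.25] 13.075 [ 0.49841254 -0.32548556  0.083     ] [ 0.50810678 -0.34982286  0.005     ]
[468.5 272. ] 17.8 [ 0.48678777 -0.32069235  0.083     ] [ 0.49566919 -0.34469449  0.005     ]
[464.5  275.75] 16.1 [ 0.47757251 -0.31060203  0.083     ] [ 0.4858096  -0.33389865  0.005     ]
sc [169.81077038 325.10321616] 1337 [148 302] [188 350]
rotvec [-0.002  0.001  0.48 ] shift [-0.4219  0.152   0.0714] q [0.05 0.53 1.31 0.   1.3  0.15] t 37.6
```

```bash
python3 drive.py '[{"az":0.12},{"az":0.12},{"az":0.12},{"az":0.12},{"x":-0.03,"y":0.011},{"x":-0.035,"y":0.0126},{"x":-0.035,"y":0.0126},{"x":-0.035,"y":0.0126}]' 0.092
python3 drive.py '[{"x":-0.035,"y":0.0126},{"x":-0.035,"y":0.0126},{"x":-0.035,"y":0.0126},{"x":-0.035,"y":0.0126},{"x":-0.035,"y":0.0126,"z":0.01},{"x":-0.035,"y":0.0126,"z":0.02},{"x":-0.035,"y":0.0126,"z":0.02},{"x":-0.03,"y":0.012,"z":0.01}]'
python3 drive.py '[{},{}]'
python3 - <<'E'
from h import *
want(.499,-.330,.073,56.5)
cam('wrist','w4')
t=cam('top')
im=cv2.resize(t["image"][240:300,440:500,::-1],None,fx=6,fy=6,interpolation=2)
w=cv2.imread("pics/w4.png");w[:360,:360]=w[:360,:360] 
cv2.imwrite("pics/w4b.png",w)
E
```

```text
time: 38.28
tool_pos: [0.5713, -0.0354, 0.3704]
tool_rot: [-3.139, 0.001, 0.987]
contact_force: [0.9, 0.3, 0.0]
opening: 0.0918
grip_force: 0.0
time: 38.95
tool_pos: [0.5023, -0.3196, 0.3088]
tool_rot: [-3.136, -0.0, 0.985]
contact_force: [0.8, -0.3, -0.3]
opening: 0.0921
grip_force: 0.0
time: 39.12
tool_pos: [0.503, -0.3194, 0.3101]
tool_rot: [-3.138, -0.001, 0.982]
contact_force: [-0.4, -0.6, -0.1]
opening: 0.0919
grip_force: 0.0
rotvec [-0.004 -0.001 -0.004] shift [-0.0111  0.0025  0.0781] q [-0.69  0.56  1.45  0.    1.14 -0.11] t 39.1
```

View pics/w4.png

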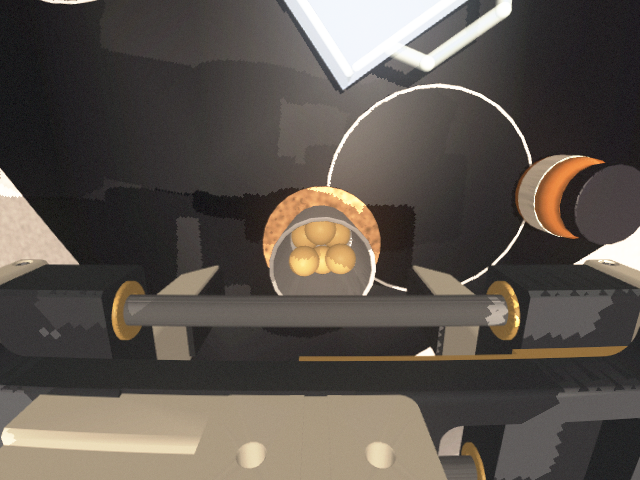

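The wrist view shows the rim centred at about (323,268) and the coaster at about (322,245), with at least 5 potatoes. The beaker lies between the fingers.

Run:
```python
from h import *
c=cam("wrist"); h=hsv(c)
print("rim",plane(c,[[323,268]],.083), plane(c,[[271,268],[375,268]],.083))
m=(h[...,0]>3)&(h[...,0]<22)&(h[...,1]>110)&(h[...,2]>60);m[:180]=0;m[290:]=0;m[:,:255]=0;m[:,395:]=0
ys,xs=np.nonzero(m);sel=(ys<232)|(xs<270)|(xs>376)
P=plane(c,np.c_[xs,ys][sel],.005)[:,:2]
hull=cv2.convexHull((P*1000).astype(np.float32)).reshape(-1,2)
# algebraic circle fit with the known radius check
A=np.c_[2*hull,np.ones(len(hull))];b=(hull**2).sum(1);x=np.linalg.lstsq(A,b,rcond=None)[0];print("coaster",x[:2],np.sqrt(x[2]+x[0]**2+x[1]**2))
t=cam("top");E=cv2.resize(t["image"][240:300,440:500],None,fx=1,fy=1);h=hsv(t)
m=(h[...,0]>5)&(h[...,0]<22)&(h[...,1]>90)&(h[...,2]>110); m[:,:435]=0;m[:240]=0;m[300:]=0;m[:,495:]=0
print("vis",m.sum())
want(.499,-.330,.073,56.5)
```

```text
rim [[ 0.50394979 -0.32651259  0.083     ]] [[ 0.47560651 -0.30774964  0.083     ]
 [ 0.53227175 -0.34532393  0.083     ]]
coaster [ 498.60397365 -333.26762983] 51.880976652680715
vis 218
rotvec [ 0.    -0.     0.001] shift [-0.014   0.0028  0.0805] q [-0.69  0.55  1.45  0.    1.14 -0.11] t 39.3
```

```bash
python3 drive.py '[{"x":-0.0125,"y":0.004},{},{"z":0.015},{"z":0.02},{"z":0.02},{"z":0.015},{"z":0.01},{}]'
python3 drive.py '[{},{},{},{},{},{}]' 0.05 45
python3 drive.py '[{},{},{"z":-0.01},{"z":-0.02},{"z":-0.02},{},{}]'
```

```text
time: 39.98
tool_pos: [0.5, -0.3301, 0.2302]
tool_rot: [-3.138, -0.001, 0.986]
contact_force: [-0.5, -0.3, -0.2]
opening: 0.0919
grip_force: 0.0
time: 40.48
tool_pos: [0.5005, -0.3306, 0.2332]
tool_rot: [3.14, 0.0, 0.986]
contact_force: [-1.2, 1.7, 6.3]
opening: 0.0676
grip_force: 44.9
time: 41.07
tool_pos: [0.5005, -0.3307, 0.2831]
tool_rot: [3.139, 0.0, 0.986]
contact_force: [0.8, -0.4, -1.5]
opening: 0.0678
grip_force: 44.9
```

```bash
python3 drive.py '[{"z":-0.03},{"z":-0.03},{"z":-0.03},{},{"ay":0.1},{"ay":0.1},{"ay":0.1},{}]'
python3 - <<'E'
from h import *
print(robot.observe()["qpos"].round(3))
s=cam("scene");b=cv2.resize(s["image"][180:400,60:300,::-1],None,fx=2.5,fy=2.5,interpolation=2);cv2.imwrite("pics/s6.png",b)
E
```

```text
time: 41.73
tool_pos: [0.4998, -0.3311, 0.3699]
tool_rot: [-3.138, -0.304, 0.983]
contact_force: [0.2, -0.4, -2.6]
opening: 0.0678
grip_force: 45.1
[-0.782  0.515  1.366  0.306  1.337 -0.278]
```

View pics/s6.png

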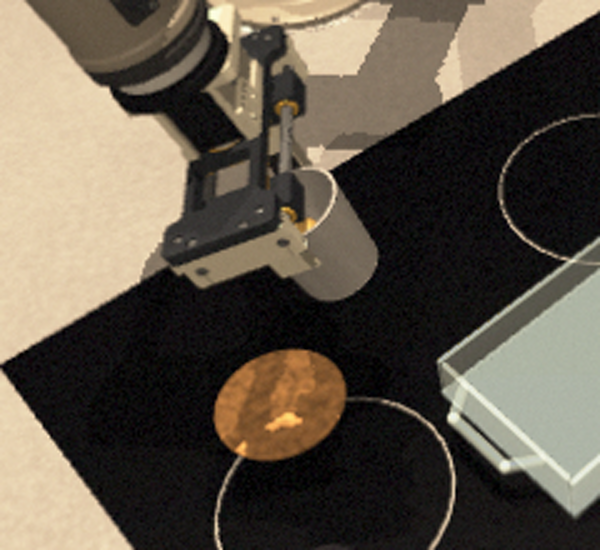

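The beaker is held firmly and tilts rigidly with the gripper, and q4 moves in its free direction. The empty coaster is at about (280,405) in the crop. Now I'll work out the move over the dish; from here on I check by numbers only.

```bash
cat >> h.py <<'E'
def rel(G):
    "shift in present tool axes that brings the grasp point to G, orientation kept"
    o=robot.observe(); r=R.from_euler("xyz",o["tool_rot"]); g=o["tool_pos"]+r.apply([0,0,.159])
    z=r.apply([0,0,1]);print("G",g.round(4),"tilt",round(np.arccos(-z[2]),3),"shift",r.inv().apply(np.array(G)-g).round(4),"q",o["qpos"].round(2),"F",o["contact_force"].round(1))
E
python3 - <<'E'
from h import *
rel([.66,-.095,.17])
t=cam("top");h=hsv(t)
print(h[215,385],h[205,360],h[225,410])
E
```

```text
G [ 0.5252 -0.2919  0.2181] tilt 0.299 shift [0.2139 0.0034 0.1162] q [-0.78  0.51  1.37  0.3   1.34 -0.28] F [ 0.2 -0.5 -2.4]
[106  35 174] [107  34 175] [108  32 173]
```

```bash
python3 drive.py '[{"x":0.015,"z":0.008},{"x":0.03,"z":0.016},{"x":0.03,"z":0.016},{"x":0.03,"z":0.016},{"x":0.03,"z":0.016},{"x":0.03,"y":0.003,"z":0.016},{"x":0.03,"z":0.016},{"x":0.018,"z":0.01}]'
python3 drive.py '[{"x":-0.0127,"z":0.0005,"ay":0.08},{"x":-0.0127,"z":0.0005,"ay":0.08},{"x":-0.0127,"z":0.0005,"ay":0.08},{"x":-0.0127,"z":0.0005,"ay":0.08},{}]'
python3 -c "
from h import *
rel([.66,-.095,.17])"
```

```text
time: 42.5
tool_pos: [0.635, -0.131, 0.3247]
tool_rot: [-3.141, -0.298, 0.988]
contact_force: [0.2, 0.4, -2.6]
opening: 0.068
grip_force: 45.1
time: 42.92
tool_pos: [0.6075, -0.1736, 0.301]
tool_rot: [-3.136, -0.619, 0.981]
contact_force: [-0.8, -0.6, -3.0]
opening: 0.0678
grip_force: 45.1
G [ 0.6581 -0.0965  0.1715] tilt 0.619 shift [0.001  0.0008 0.0026] q [-0.53  0.62  1.44  0.69  1.15 -0.25] F [-0.8 -0.6 -3. ]
```

Perfect tracking. I'll tilt on slowly.

```bash
python3 drive.py '[{"x":-0.0095,"z":0.0003,"ay":0.06},{"x":-0.0095,"z":0.0003,"ay":0.06},{"x":-0.0095,"z":0.0003,"ay":0.06},{"x":-0.0095,"z":0.0003,"ay":0.06},{"x":-0.0095,"z":0.0003,"ay":0.06},{"x":-0.0095,"z":0.0003,"ay":0.06},{"x":-0.0095,"z":0.0003,"ay":0.06},{}]'
python3 -c "
from h import *
rel([.66,-.095,.17])"
python3 drive.py '[{"x":-0.0064,"z":0.0001,"ay":0.04},{"x":-0.0064,"z":0.0001,"ay":0.04},{"x":-0.0064,"z":0.0001,"ay":0.04},{"x":-0.0064,"z":0.0001,"ay":0.04},{"x":-0.0064,"z":0.0001,"ay":0.04},{"x":-0.0064,"z":0.0001,"ay":0.04},{"x":-0.0064,"z":0.0001,"ay":0.04},{}]'
python3 -c "
from h import *
rel([.66,-.095,.17])"
```

```text
time: 43.58
tool_pos: [0.5837, -0.2094, 0.2525]
tool_rot: [-3.131, -1.037, 0.977]
contact_force: [0.1, 0.3, -3.1]
opening: 0.0673
grip_force: 45.1
G [ 0.6588 -0.0949  0.1716] tilt 1.037 shift [-0.0011  0.0011  0.0013] q [-0.67  0.73  1.54  1.1   1.3  -0.64] F [ 0.1  0.3 -3.1]
time: 44.25
tool_pos: [0.5749, -0.2229, 0.2124]
tool_rot: [-3.125, -1.316, 0.973]
contact_force: [0.7, 1.2, -2.2]
opening: 0.068
grip_force: 45.1
G [ 0.6593 -0.0943  0.1724] tilt 1.316 shift [-0.0024  0.001   0.0004] q [-0.72  0.84  1.56  1.3   1.47 -0.83] F [ 0.7  1.2 -2.2]
```

```bash
python3 drive.py '[{"x":-0.013,"z":0.001,"ay":0.04},{"x":-0.013,"z":0.001,"ay":0.04},{"x":-0.0064,"z":0.0001,"ay":0.04},{"x":-0.0064,"z":0.0001,"ay":0.04},{"x":-0.0064,"z":0.0001,"ay":0.04},{"x":-0.0064,"z":0.0001,"ay":0.04},{},{}]'
python3 -c "
from h import *
rel([.66,-.095,.16])"
python3 drive.py '[{"x":-0.0064,"z":0.0001,"ay":0.04},{"x":-0.0064,"z":0.0001,"ay":0.04},{"x":-0.0064,"z":0.0001,"ay":0.04},{"x":-0.0064,"z":0.0001,"ay":0.04},{},{}]'
python3 -c "
from h import *
rel([.66,-.095,.16])"
```

```text
time: 44.92
tool_pos: [0.5717, -0.2284, 0.1626]
tool_rot: [-3.052, -1.556, 0.899]
contact_force: [-0.3, -0.3, -1.6]
opening: 0.0676
grip_force: 45.1
G [ 0.6591 -0.0956  0.1602] tilt 1.556 shift [-0.0002  0.0004  0.001 ] q [-0.74  0.98  1.55  1.44  1.65 -0.97] F [-0.3 -0.3 -1.6]
time: 45.42
tool_pos: [0.5724, -0.2274, 0.1374]
tool_rot: [-0.001, -1.424, -2.153]
contact_force: [1.3, -0.5, -1.9]
opening: 0.0675
grip_force: 45.1
G [ 0.6591 -0.0961  0.1606] tilt 1.717 shift [-0.0008  0.0002  0.0013] q [-0.73  1.07  1.54  1.52  1.77 -1.03] F [ 1.3 -0.5 -1.9]
```

```bash
python3 drive.py '[{"x":0.015},{"x":0.015},{"x":-0.008,"z":0.0002,"ay":0.05},{"x":-0.008,"z":0.0002,"ay":0.05},{"x":-0.008,"z":0.0002,"ay":0.05},{"x":-0.008,"z":0.0002,"ay":0.05},{},{}]'
python3 drive.py '[{"x":0.006},{"x":-0.006},{"x":0.006},{"x":-0.006},{},{},{},{}]'
python3 - <<'E'
from h import *
rel([.66,-.095,.19])
for n in("top","scene"):
    c=cam(n,"p_"+n);h=hsv(c)
    m=((h[...,0]>8)&(h[...,0]<32)&(h[...,1]>80)&(h[...,2]>90)).astype(np.uint8)
    q=proj(c,[[.579,-.024,.05],[.739,-.024,.05],[.739,-.234,.05],[.579,-.234,.05],[.579,-.024,0],[.739,-.024,0],[.739,-.234,0],[.579,-.234,0]])
    k=np.zeros_like(m);cv2.fillConvexPoly(k,cv2.convexHull(q.astype(np.int32)),1)
    for b,ct,a in blobs(m&k,12): print(n,ct.round(1),a,plane(c,[ct],.018)[0].round(3))
E
```

```text
time: 46.08
tool_pos: [0.5742, -0.2246, 0.1362]
tool_rot: [0.0, -1.224, -2.155]
contact_force: [0.7, -0.4, -1.7]
opening: 0.0679
grip_force: 45.1
time: 46.75
tool_pos: [0.574, -0.2249, 0.1356]
tool_rot: [-0.001, -1.222, -2.155]
contact_force: [-0.7, -0.5, -1.3]
opening: 0.0676
grip_force: 45.1
G [ 0.6565 -0.1003  0.19  ] tilt 1.92 shift [-0.0022  0.      0.006 ] q [-0.72  1.12  1.52  1.63  1.94 -1.03] F [-0.7 -0.5 -1.3]
top [414.  204.4] 175 [ 0.672 -0.206  0.018]
top [376.7 220.1] 30 [ 0.629 -0.107  0.018]
scene [316.6 274.8] 14 [ 0.586 -0.011  0.018]
scene [304.3 282.8] 19 [ 0.584 -0.047  0.018]
scene [283.1 295.9] 14 [ 0.579 -0.105  0.018]
scene [284.7 302.5] 43 [ 0.595 -0.114  0.018]
scene [277.5 308.5] 54 [ 0.596 -0.136  0.018]
scene [298.7 310.1] 64 [ 0.631 -0.107  0.018]
scene [263.6 330.2] 254 [ 0.618 -0.192  0.018]
scene [317.7 342. ] 53 [ 0.716 -0.133  0.018]
scene [253.7 343.5] 22 [ 0.629 -0.226  0.018]
scene [321.5 346.7] 30 [ 0.729 -0.135  0.018]
```

```bash
python3 drive.py '[{"x":0.0191,"z":0.0011,"ay":-0.12},{"x":0.0191,"z":0.0011,"ay":-0.12},{"x":0.0191,"z":0.0011,"ay":-0.12},{"x":0.0191,"z":0.0011,"ay":-0.12},{"x":0.0191,"z":0.0011,"ay":-0.12},{"x":0.0191,"z":0.0011,"ay":-0.12},{"x":0.0191,"z":0.0011,"ay":-0.12},{"x":0.0191,"z":0.0011,"ay":-0.12}]'
python3 drive.py '[{"x":0.0191,"z":0.0011,"ay":-0.12},{"x":0.0191,"z":0.0011,"ay":-0.12},{"x":0.0191,"z":0.0011,"ay":-0.12},{"x":0.0191,"z":0.0011,"ay":-0.12},{"x":0.0191,"z":0.0011,"ay":-0.12},{"x":0.0191,"z":0.0011,"ay":-0.12},{"x":0.0191,"z":0.0011,"ay":-0.12},{"x":0.0127,"z":0.0005,"ay":-0.08}]'
python3 drive.py '[{},{}]'
python3 - <<'E'
from h import *
want(.5005,-.3306,.12,56.5)
c=cam("wrist");cv2.imwrite("pics/w7.png",c["image"][:,:,::-1]);h=hsv(c)
m=(h[...,0]>8)&(h[...,0]<32)&(h[...,1]>90)&(h[...,2]>90);m[:200]=0;m[300:]=0;m[:,:265]=0;m[:,380:]=0
print([(ct.round(),a) for b,ct,a in blobs(m,5)])
E
```

```text
time: 47.52
tool_pos: [0.5841, -0.2096, 0.2832]
tool_rot: [3.139, -0.954, 0.986]
contact_force: [0.0, 1.8, -2.8]
opening: 0.0673
grip_force: 45.1
time: 48.18
tool_pos: [0.6534, -0.1038, 0.3513]
tool_rot: [3.14, -0.035, 0.986]
contact_force: [-0.4, 1.4, -2.0]
opening: 0.0676
grip_force: 45.1
time: 48.35
tool_pos: [0.6529, -0.1046, 0.3494]
tool_rot: [-3.14, -0.042, 0.988]
contact_force: [0.3, 0.7, -1.6]
opening: 0.0677
grip_force: 45.1
rotvec [-0.002 -0.042  0.002] shift [-0.2726 -0.0024  0.0704] q [-0.28  0.63  1.2   0.04  1.3   0.29] t 48.4
[]
```

```bash
python3 drive.py '[{"x":0.0067,"ay":-0.042},{"x":-0.034},{"x":-0.034},{"x":-0.034},{"x":-0.034},{"x":-0.034},{"x":-0.034},{"x":-0.034}]'
python3 drive.py '[{"x":-0.034,"z":0.01},{"x":-0.004,"z":0.02},{"z":0.02},{"z":0.015},{},{},{}]'
python3 -c "
from h import *
want(.4985,-.3325,.0757,56.5)"
```

```text
time: 49.07
tool_pos: [0.5227, -0.301, 0.3505]
tool_rot: [-3.141, -0.0, 0.983]
contact_force: [0.5, -0.2, -2.1]
opening: 0.0681
grip_force: 45.2
time: 49.65
tool_pos: [0.5038, -0.3311, 0.2868]
tool_rot: [3.14, 0.001, 0.984]
contact_force: [0.6, 0.1, -0.3]
opening: 0.0675
grip_force: 45.2
rotvec [ 0.001  0.001 -0.002] shift [-0.0041 -0.0036  0.0521] q [-0.71  0.59  1.46 -0.    1.09 -0.12] t 49.6
```

```bash
python3 drive.py '[{"x":-0.004,"y":-0.0036},{"z":0.015},{"z":0.015},{"z":0.012},{"z":0.005},{"z":0.003},{},{}]'
python3 drive.py '[{"z":0.001},{"z":0.001},{}]'
python3 -c "
from h import *
want(.4985,-.3325,.0742,56.5)"
```

```text
time: 50.32
tool_pos: [0.4991, -0.332, 0.2367]
tool_rot: [3.14, 0.002, 0.986]
contact_force: [0.5, 0.2, -1.7]
opening: 0.0679
grip_force: 45.2
time: 50.57
tool_pos: [0.4989, -0.3318, 0.2341]
tool_rot: [3.141, 0.002, 0.986]
contact_force: [-0.6, 0.4, -2.0]
opening: 0.0681
grip_force: 45.2
rotvec [ 0.001  0.002 -0.   ] shift [-0.0008  0.      0.0009] q [-0.71  0.65  1.52 -0.    0.97 -0.13] t 50.6
```

```bash
python3 drive.py '[{"z":0.001},{}]'
python3 drive.py '[{"z":0.001},{}]'
```

```text
time: 50.73
tool_pos: [0.4989, -0.3319, 0.2333]
tool_rot: [3.141, 0.002, 0.986]
contact_force: [-0.4, 0.5, 1.1]
opening: 0.0675
grip_force: 45.2
time: 50.9
tool_pos: [0.4989, -0.3318, 0.2332]
tool_rot: [3.141, 0.002, 0.986]
contact_force: [-3.0, 1.4, 8.6]
opening: 0.0676
grip_force: 45.2
```

```bash
python3 drive.py '[{},{},{},{},{}]' 0.092 20
python3 drive.py '[{"z":-0.01},{"z":-0.02},{"z":-0.03},{"z":-0.035},{"z":-0.035},{"z":-0.03},{}]'
python3 drive.py '[{"x":0.03,"y":-0.03},{"x":0.03,"y":-0.03},{"x":0.03,"y":-0.03},{"x":0.03,"y":-0.03},{"x":0.03},{"x":0.03},{"x":0.03},{"x":0.03}]'
python3 - <<'E'
from h import *
t=cam("top","t9");s=cam("scene","s9")
def circ(P):
    A=np.c_[2*P,np.ones(len(P))];x=np.linalg.lstsq(A,(P**2).sum(1),rcond=None)[0];return x[:2].round(4),np.sqrt(x[2]+x[0]**2+x[1]**2).round(4)
h=hsv(t);m=(h[...,0]>5)&(h[...,0]<22)&(h[...,1]>90)&(h[...,2]>90); m[:,:435]=0;m[:240]=0;m[300:]=0;m[:,495:]=0
ys,xs=np.nonzero(m);k=np.c_[xs,ys]
hull=cv2.convexHull(k.astype(np.int32)).reshape(-1,2);P=plane(t,hull,.005)[:,:2];print("coaster top",circ(P))
# rim: bright, unsaturated ring around predicted circle, radial brightness peak
for z,rr,nm in((.083,.0335,"rim"),):
    g=cv2.GaussianBlur(cv2.cvtColor(t["image"],cv2.COLOR_RGB2GRAY),(3,3),0).astype(np.float32)
    c0=np.array([.4989,-.3318]);
    for it in range(4):
        pts=[]
        for a in np.linspace(0,2*np.pi,72,endpoint=False):
            r=np.arange(rr-.008,rr+.008,.0005);Q=np.c_[c0[0]+r*np.cos(a),c0[1]+r*np.sin(a),np.full(len(r),z)]
            uv=proj(t,Q);v=cv2.remap(g,uv[:,0].astype(np.float32).reshape(1,-1),uv[:,1].astype(np.float32).reshape(1,-1),1)[0]
            i=v.argmax()
            if 2<i<len(r)-3: pts.append(Q[i,:2])
        c0,rad=circ(np.array(pts));
    print(nm,c0,rad,len(pts))
# potatoes in dish
for c,n in((t,"top"),(s,"scene")):
    h=hsv(c);m=((h[...,0]>8)&(h[...,0]<32)&(h[...,1]>80)&(h[...,2]>90)).astype(np.uint8)
    q=proj(c,[[a,b,z] for a in(.579,.739) for b in(-.024,-.234) for z in(0,.05)])
    k=np.zeros_like(m);cv2.fillConvexPoly(k,cv2.convexHull(q.astype(np.int32)),1)
    for b,ct,a in blobs(m&k,12): print(n,ct.round(1),a,plane(c,[ct],.018)[0].round(3))
E
```

```text
time: 51.32
tool_pos: [0.4989, -0.3318, 0.2316]
tool_rot: [-3.141, 0.002, 0.986]
contact_force: [0.2, -0.3, 0.2]
opening: 0.0913
grip_force: 0.0
time: 51.9
tool_pos: [0.4996, -0.3319, 0.3998]
tool_rot: [3.129, 0.004, 0.986]
contact_force: [0.3, -0.8, 0.4]
opening: 0.0917
grip_force: 0.0
time: 52.57
tool_pos: [0.5324, -0.0667, 0.392]
tool_rot: [3.141, 0.002, 0.986]
contact_force: [0.3, -0.3, -0.1]
opening: 0.0916
grip_force: 0.0
coaster top (array([ 0.4971, -0.3333]), np.float64(0.054))
rim [ 0.4973 -0.3265] 0.0354 45
scene [297.6 310.7] 98 [ 0.63  -0.109  0.018]
scene [267.1 324.7] 388 [ 0.613 -0.178  0.018]
scene [317.7 342. ] 53 [ 0.716 -0.133  0.018]
scene [253.7 343.5] 22 [ 0.629 -0.226  0.018]
scene [321.5 346.5] 31 [ 0.729 -0.135  0.018]
```

```bash
python3 -c "
from h import *
want(.46,-.386,.241,56.5)"; python3 drive.py '[{"x":-0.0385,"y":0.011},{"x":-0.0385,"y":0.015},{"x":-0.0385,"y":0.015},{"x":-0.0385,"y":0.015},{"x":-0.0385,"y":0.015},{"x":-0.0385,"y":0.015},{"x":-0.0385,"y":0.015},{"x":-0.0385,"y":0.015}]'
python3 drive.py '[{},{},{}]'
python3 - <<'E'
from h import *
c=cam("wrist","w9");p=c["pose"];print(robot.observe()["tool_pos"].round(4),p[:3,3].round(3))
h=hsv(c);q=proj(c,[[.498,-.333,.005]])[0];print("coaster px",q)
def circ(P):
    A=np.c_[2*P,np.ones(len(P))];x=np.linalg.lstsq(A,(P**2).sum(1),rcond=None)[0];return x[:2].round(4),np.sqrt(x[2]+x[0]**2+x[1]**2).round(4)
x0,y0=(q-75).astype(int);x1,y1=(q+75).astype(int);y0=max(y0,0)
m=(h[...,0]>3)&(h[...,0]<22)&(h[...,1]>100)&(h[...,2]>60);k=np.zeros_like(m);k[y0:y1,x0:x1]=1
ys,xs=np.nonzero(m&k);hull=cv2.convexHull(np.c_[xs,ys].astype(np.int32)).reshape(-1,2)
P=plane(c,hull,.005)[:,:2];print("coaster",circ(P),hull.min(0),hull.max(0))
# hole in the coaster mask = beaker (outer outline, mostly the rim seen from above)
f=np.zeros(m.shape,np.uint8);cv2.fillConvexPoly(f,hull,1);f&=~cv2.morphologyEx((m&k).astype(np.uint8),cv2.MORPH_CLOSE,np.ones((3,3),np.uint8))&1
b=max(blobs(f,200),key=lambda o:o[2]);kk=cv2.convexHull(cv2.findContours(b[0],0,1)[0][0]).reshape(-1,2)
print("beaker px",b[1],b[2],kk.min(0),kk.max(0),"rim",circ(plane(c,kk,.083)[:,:2]), cv2.minEnclosingCircle((plane(c,kk,.083)[:,:2]*1000).astype(np.float32)))
E
```

```text
rotvec [0.    0.    0.004] shift [-0.3082  0.116  -0.0085] q [-0.26  0.38  1.51 -0.    1.25  0.32] t 52.7
time: 53.33
tool_pos: [0.4571, -0.3913, 0.3922]
tool_rot: [-3.142, 0.002, 0.985]
contact_force: [0.3, -0.3, -0.3]
opening: 0.0919
grip_force: 0.0
time: 53.58
tool_pos: [0.4582, -0.3891, 0.3917]
tool_rot: [-3.141, 0.001, 0.985]
contact_force: [0.2, 0.7, -0.1]
opening: 0.0919
grip_force: 0.0
[ 0.4586 -0.3883  0.392 ] [ 0.496 -0.333  0.372]
coaster px [317.58967406 147.06456346]
coaster (array([ 0.4985, -0.3337]), np.float64(0.0517)) [270  96] [367 196]
beaker px [317.90753769 140.57336683] 5970 [275  96] [360 190] rim (array([ 0.5015, -0.3309]), np.float64(0.0369)) ((498.1614074707031, -333.382080078125), 40.7710075378418)
```

Run:
```python
from h import *
import cv2
im=cv2.imread("pics/w9.png");h=cv2.cvtColor(im,cv2.COLOR_BGR2HSV)
print("col318",[(r,int(h[r,318,1]),int(h[r,318,2])) for r in list(range(92,116,2))+list(range(176,204,2))])
print("row147",[(r,int(h[147,r,1]),int(h[147,r,2])) for r in list(range(264,290,2))+list(range(348,374,2))])
```

```text
col318 [(92, 29, 78), (94, 32, 80), (96, 108, 251), (98, 10, 253), (100, 1, 254), (102, 45, 103), (104, 41, 105), (106, 37, 103), (108, 42, 103), (110, 40, 102), (112, 42, 104), (114, 39, 104), (176, 50, 128), (178, 48, 128), (180, 49, 120), (182, 8, 253), (184, 106, 244), (186, 123, 251), (188, 123, 252), (190, 128, 175), (192, 130, 161), (194, 134, 169), (196, 102, 90), (198, 73, 59), (200, 85, 54), (202, 85, 54)]
row147 [(264, 49, 73), (266, 41, 69), (268, 41, 74), (270, 123, 251), (272, 123, 250), (274, 125, 249), (276, 58, 243), (278, 1, 254), (280, 44, 109), (282, 50, 112), (284, 43, 113), (286, 47, 114), (288, 44, 110), (348, 50, 108), (350, 43, 107), (352, 44, 110), (354, 49, 105), (356, 33, 235), (358, 35, 246), (360, 131, 239), (362, 118, 252), (364, 111, 253), (366, 110, 253), (368, 49, 104), (370, 43, 102), (372, 45, 102)]
```

Run:
```python
from h import *
c=cam("wrist")
r=plane(c,[[317.8,140.2]],.083)[0];k=plane(c,[[318.2,146]],.005)[0];e=plane(c,[[317.8,97.5],[317.8,183]],.083);print(r,k,r-k,e.mean(0),np.linalg.norm(e[1]-e[0]))
R_=R.from_euler("xyz",robot.observe()["tool_rot"]);print("tool axes",R_.inv().apply(np.r_[(e.mean(0)-[.4985,-.3337,.083])[:2],0]))
want(.5012,-.3291,.12,56.5)
```

```text
[ 0.5012439  -0.32769737  0.083     ] [ 0.49957731 -0.33175001  0.005     ] [0.00166659 0.00405264 0.078     ] [ 0.50073908 -0.32846388  0.083     ] 0.06847620281282327
tool axes [ 5.60290802e-03 -1.01869569e-03 -8.66814321e-06]
rotvec [-0.     0.002  0.001] shift [0.0724 0.0028 0.1131] q [-0.83  0.49  1.32 -0.    1.33 -0.24] t 53.7
```

```bash
python3 drive.py '[{"x":0.036,"y":0.0014},{"x":0.036,"y":0.0014},{"z":0.035},{"z":0.04},{"z":0.035},{},{}]' 0.092
python3 -c "
from h import *
want(.5008,-.3289,.0742,56.5)"
```

```text
time: 54.27
tool_pos: [0.5009, -0.3294, 0.2812]
tool_rot: [-3.138, 0.001, 0.988]
contact_force: [0.7, -0.3, 1.5]
opening: 0.0915
grip_force: 0.0
rotvec [-0.004  0.001  0.001] shift [ 0.0003 -0.0004  0.048 ] q [-0.71  0.59  1.47 -0.    1.08 -0.12] t 54.3
```

```bash
python3 drive.py '[{"z":0.015},{"z":0.015},{"z":0.012},{"z":0.005},{},{}]'
python3 drive.py '[{},{},{},{},{},{}]' 0.05 30
python3 drive.py '[{"z":-0.004},{"z":-0.004},{"x":-0.005,"y":0.0005},{},{"z":0.004},{"z":0.002},{"z":0.001},{}]'
python3 drive.py '[{"z":0.0008},{}]'
```

```text
time: 54.77
tool_pos: [0.5013, -0.331, 0.2369]
tool_rot: [3.139, 0.002, 0.986]
contact_force: [0.3, 0.4, -0.7]
opening: 0.0919
grip_force: 0.0
time: 55.27
tool_pos: [0.5006, -0.3307, 0.2353]
tool_rot: [-3.142, 0.002, 0.986]
contact_force: [-1.4, 1.2, 4.3]
opening: 0.0678
grip_force: 30.0
time: 55.93
tool_pos: [0.4982, -0.3351, 0.2355]
tool_rot: [-3.141, 0.002, 0.986]
contact_force: [-0.6, 0.1, -1.1]
opening: 0.068
grip_force: 30.0
time: 56.1
tool_pos: [0.4983, -0.3351, 0.2353]
tool_rot: [-3.141, 0.002, 0.986]
contact_force: [-2.9, 1.0, 2.4]
opening: 0.0677
grip_force: 30.0
```

```bash
python3 drive.py '[{},{},{},{},{}]' 0.092 20
python3 drive.py '[{"z":-0.01},{"z":-0.02},{"z":-0.03},{"z":-0.035},{"z":-0.035},{"z":-0.025},{"x":-0.033},{"x":-0.033}]'
python3 drive.py '[{},{},{}]'
python3 - <<'E'
from h import *
c=cam("wrist","w10");h=hsv(c)
q=proj(c,[[.4985,-.3337,.005]])[0].round().astype(int);print(q)
def edges(v0,v1,fn):
    return [(i,int(fn(i)[1]),int(fn(i)[2])) for i in list(range(v0-54,v0-30,2))+list(range(v0+28,v0+56,2))]
print("col",edges(q[1],0,lambda r:h[r,q[0]]));print("row",edges(q[0],0,lambda r:h[q[1],r]))
E
```

```text
time: 56.52
tool_pos: [0.4984, -0.3352, 0.2349]
tool_rot: [3.141, 0.002, 0.986]
contact_force: [0.3, -1.3, 0.0]
opening: 0.0914
grip_force: 0.0
time: 57.18
tool_pos: [0.4625, -0.3894, 0.3937]
tool_rot: [3.136, 0.003, 0.989]
contact_force: [-0.3, -0.8, -0.3]
opening: 0.0921
grip_force: 0.0
time: 57.43
tool_pos: [0.462, -0.3898, 0.3905]
tool_rot: [3.142, 0.001, 0.985]
contact_force: [-0.6, 0.8, 0.7]
opening: 0.0919
grip_force: 0.0
[315 149]
col [(95, 44, 82), (97, 125, 214), (99, 95, 253), (101, 88, 253), (103, 96, 253), (105, 84, 253), (107, 1, 254), (109, 46, 217), (111, 48, 101), (113, 50, 107), (115, 51, 106), (117, 44, 104), (177, 52, 128), (179, 47, 126), (181, 44, 128), (183, 50, 127), (185, 47, 124), (187, 45, 124), (189, 10, 253), (191, 47, 140), (193, 128, 164), (195, 133, 171), (197, 133, 155), (199, 54, 57), (201, 65, 55), (203, 60, 51)]
row [(261, 59, 65), (263, 44, 70), (265, 54, 71), (267, 126, 249), (269, 127, 247), (271, 122, 250), (273, 8, 254), (275, 47, 162), (277, 44, 105), (279, 46, 106), (281, 48, 106), (283, 46, 106), (343, 56, 105), (345, 50, 107), (347, 52, 103), (349, 48, 107), (351, 58, 102), (353, 16, 252), (355, 49, 239), (357, 127, 247), (359, 111, 253), (361, 115, 253), (363, 124, 243), (365, 46, 106), (367, 47, 103), (369, 45, 101)]
```

The beaker is now concentric with the coaster to about 1 mm. I'll back the arm off and run the final checks on the potatoes, cap and bystanders.

```bash
python3 drive.py '[{"y":-0.025,"z":-0.01},{"y":-0.03,"z":-0.01},{"y":-0.03,"z":-0.01},{"y":-0.02},{},{},{}]'
python3 - <<'E'
from h import *
t=cam("top","t10");s=cam("scene","s10")
K2={}
for c,n in((t,"top"),(s,"scene")):
    h=hsv(c);m=((h[...,0]>8)&(h[...,0]<32)&(h[...,1]>80)&(h[...,2]>90)).astype(np.uint8)
    q=proj(c,[[a,b,z] for a in(.579,.739) for b in(-.024,-.234) for z in((0.03,) if n=="top" else (0,.05))])
    k=np.zeros_like(m);cv2.fillConvexPoly(k,cv2.convexHull(q.astype(np.int32)),1)
    for b,ct,a in blobs(m&k,12):
        d=cv2.distanceTransform(b,cv2.DIST_L2,5);print(n,ct.round(1),a,"bbox",cv2.boundingRect(b),plane(c,[ct],.018)[0].round(3))
# any potato colour elsewhere on the hob (top)
h=hsv(t);m=((h[...,0]>8)&(h[...,0]<32)&(h[...,1]>80)&(h[...,2]>90));m[:125]=0;m[345:]=0;m[:,:140]=0;m[:,520:]=0
print("all",[(ct.round().astype(int).tolist(),int(a)) for b,ct,a in blobs(m,12)])
# cap outline in top: top face at rod axis-2.5mm+18mm
h=hsv(t);m=(h[...,0]<18)&(h[...,1]>100)&(h[...,2]>110);m[:200]=0;m[250:]=0;m[:,260:]=m[:,260:];m[:,:260]=0;m[:,335:]=0
for b,ct,a in blobs(m,15):
    print("cap",ct.round(1),a,cv2.boundingRect(b),plane(t,[ct],.1205)[0].round(4))
for n,p,z in(("jar",(496.5,193.5),.07),("mill",(322.5,154),.135)): print(n,t["image"][int(p[1]),int(p[0])])
a=cv2.imread("pics/top0.png")[...,::-1].astype(int);d=(abs(a-t["image"]).max(2)>60).astype(np.uint8)
print("changed",[(ct.round().astype(int).tolist(),int(ar)) for b,ct,ar in blobs(cv2.morphologyEx(d,cv2.MORPH_OPEN,np.ones((3,3))),40)])
want(.46,-.386,.241,56.5)
E
```

```text
time: 58.07
tool_pos: [0.3753, -0.3318, 0.4203]
tool_rot: [3.141, 0.002, 0.987]
contact_force: [0.3, 0.5, 0.2]
opening: 0.0917
grip_force: 0.0
top [386.3 185.6] 53 bbox (383, 182, 8, 8) [ 0.723 -0.134  0.018]
top [377.4 219.3] 55 bbox (374, 216, 8, 8) [ 0.631 -0.109  0.018]
top [410.  223.6] 176 bbox (397, 217, 27, 13) [ 0.62  -0.194  0.018]
top [391.4 230.5] 53 bbox (388, 227, 8, 8) [ 0.601 -0.145  0.018]
scene [297.6 310.7] 99 bbox (292, 305, 12, 12) [ 0.631 -0.109  0.018]
scene [267.1 324.7] 384 bbox (252, 307, 29, 38) [ 0.613 -0.178  0.018]
scene [317.7 342. ] 54 bbox (314, 338, 10, 10) [ 0.716 -0.133  0.018]
scene [253.7 343.5] 21 bbox (251, 340, 7, 7) [ 0.629 -0.226  0.018]
scene [321.5 346.7] 32 bbox (317, 343, 9, 7) [ 0.729 -0.135  0.018]
all [([322, 154], 252), ([386, 186], 53), ([487, 201], 158), ([248, 215], 1515), ([296, 219], 325), ([377, 219], 55), ([410, 224], 176), ([391, 231], 53), ([458, 274], 691)]
cap [295.4 219.1] 290 (286, 211, 20, 17) [0.6058 0.0999 0.1205]
jar [56 53 52]
mill [146  87  56]
changed [([386, 186], 48), ([250, 208], 704), ([295, 219], 261), ([248, 222], 607), ([377, 219], 47), ([414, 223], 104), ([401, 226], 50), ([392, 230], 46), ([470, 270], 250), ([571, 271], 410), ([251, 276], 371), ([366, 273], 257), ([542, 307], 2412), ([298, 275], 211), ([334, 279], 428), ([410, 279], 340), ([574, 285], 73), ([509, 322], 113), ([601, 332], 2165), ([517, 343], 223), ([623, 354], 607), ([396, 407], 12377), ([113, 426], 14905), ([587, 379], 321), ([573, 396], 377), ([557, 424], 169), ([337, 463], 2410), ([379, 464], 67)]
rotvec [-0.     0.002  0.   ] shift [0.0018 0.1003 0.0198] q [-0.88  0.29  1.56 -0.    1.29 -0.29] t 58.2
```

```bash
python3 -c "
from cell import robot
print(robot.hand_in())"
```

```text
the job is handed in; nothing more can be done
None
```

I handed the job in at about 58 s of robot time: all four squash blocks are on the spit in order of size, the cap is home on the rod's tip, six potatoes lie in the dish, the empty beaker stands on its coaster to within about 1 mm of the middle, and the pepper mill, mustard jar and food box were not moved; the hand-in gave no verdict.

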